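# Clear a channel offcut down the chute

### The arm

A 6-joint arm with a two-finger parallel gripper is mounted at the origin on the work surface. World frame = base frame: x ahead of the robot, y to its left, z up, the work surface at z = 0. Lengths are in m, angles in degrees, forces in N, time in s.
With the tool pointing down it reaches from about 0.35 to 0.925 m from the base axis. Payload 6.4 kg.
Tool frame: the origin (TCP) lies midway between the tips of the shut fingers; the grasp point (between the pads) lies 19 mm behind it; z points along the fingers, y is the direction in which the jaws open and shut (so a half turn about z gives the same grasp; the last joint's range is limited). The gripper opens to 85 mm and grips with 20 to 120 N. Pads are 22 mm wide; open, the fingers measure 114 mm over their backs; the gripper's body (76 mm by 85 mm) begins 54 mm behind the grasp point. The pads swing forward as they close: fully open they stand 13 mm farther back than shut.
Start: joints at [62.676, 14.043, 89.255, -0, 76.702, -9.975], TCP at [0.194, 0.62, 0.202] pointing down, gripper open.
Joint ranges: [-179.41, 179.41], [-58.25, 129.5], [7.25, 145.43], [-54.29, 234.29], [11.92, 165.04], [-157.13, 157.13]. Speed limits (degrees/s): [147.25, 147.25, 180, 180, 180, 180].

### API

Orientations are given as a 3x3 rotation matrix whose columns are the frame's x, y, z axes.
In Python, from bench import bot, eyes, job, spotter gives the robot as it stands.
- The arm moves only by the tool servo_tool, never from a script. Its arguments are lists of equal length, an entry for each row: "grip": the finger opening in mm, from 0 to 85.4; "xyz": the shift along the tool's x, y, z in mm, a list of three; "dr": the turn, a rotation vector about the tool's x, y, z in rad, a list of three. In form: {"grip": [grip, ...], "xyz": [[dx, dy, dz], ...], "dr": [[wx, wy, wz], ...]}. A call has 1 to 12 rows; each row is the pose to reach, as a shift and turn from the pose commanded when the call began, along the tool's axes at that moment; what a row does not reach only later rows make up. A row lasts 1/10 s, in which the tool goes at most 50 mm and 8.59 degrees, less where a joint would pass 70% of its speed; a pose out of reach is approached as far as the arm can. A call with a gripper value outside its range is refused whole. The fingers move at their own pace and stop on an object; the grip force is fixed at half the most. Time passes only in rows, so rows that repeat a pose let the fingers close. It gives the time, the measured TCP pose, the force and the opening at its end, in the units of the state.
- bot.get_obs(): the state, without advancing time (a new reading comes with each control period).
- eyes.camera(name): name is "scene" or "top"; returns a dict with "img" (480x640x3 uint8, red, green, blue), "fx", "fy", "cx", "cy" (pixels), "k1" (the pictures are not rectified: a ray, as slopes to the right and down, at radius r is drawn at 1 + k1 r^2 times it, then the intrinsics apply), "xyz" and "attitude" of the camera in the world. Camera axes: x right, y down, z forward; pixel columns grow to the right and rows downward; lengths in m; the calibration is good to about 2 mm. A picture is of the moment at which its call begins. There is no depth.
- job.hand_in(): hands the job in, once; it reports no verdict.
Trained networks look in a picture, given as the dict that the camera call returned (one of the last four; its "shot" number tells which), for a name from the list of things; names that differ only in an ending like _2 or _b are one class to them, and where a whole thing is asked for, a point or a joint stands for the part that bears it (a point fixed in the world has none). Each returns a list of dicts, best first, with "p" (0 to 1); they miss things now and then, are a little off and sometimes report something else, mostly with a low value. They report only what shows in the picture. A call takes as long as a camera call. They do not tell look-alikes from the thing itself.
- spotter.find_in(target, picture): "point" ([column, row] as shares, 0 to 1, of the picture: columns of its width, rows of its height, amid what is visible of it).
The state is a dict: "time_s": time; "q": joint angles; "joint_vel": joint speeds; "effort": joint torques, N m; "tool_pos": TCP position; "eef_rot": TCP orientation; "ft_force": force on the tool from outside, world axes, zero at the start; "torque": the same for the moment, N m; "grip_width": finger opening in m.
Only numpy, scipy, OpenCV 4.12 (cv2) and the standard library are available. Lean on these libraries where they do the work, as an engineer would, in place of code of your own. Each camera call takes 0.05 s, during which the arm holds its last target.

### The job

Gently slide the steel channel offcut sideways across the ledge against the orange face of the guide and hold it there a moment until it lies flush; then, keeping it square, push it along the guide and off the end of the ledge so that it drops down the chute and lies in the red tray. Slide it, never lift it, never press on it hard (keep well under 15 N), and leave the glue bottle, the pot and the trowel where they are.

Things in the scene. Friction and masses are not known exactly. Their poses are not given: they have to be found in the camera images.
- station: Fixed bench unit: in line along its +y an aluminium ledge with red edging, a chute, a red-walled tray. Sizes in mm in its own frame. Origin on the table. The flat ledge top is at z 150 and spans x -100 to 100, y -210 to 40; it has no rim and is open on the robot's side (-x). Its +y end is the drop edge.
- drop_edge (a point): Middle of the drop edge on the ledge top (station x 1, y 40, z 150). Beyond it the chute: two grey cheeks with red tops from station y 41 to 126, up to z 173, inside faces at x -34 and +40; between them a slick white ramp starts 30 under the ledge top and curves down into the tray (50, 33, then 17 degrees). Axes as the station's.
- tray (a point): Centre of the tray's inner floor (station x 1, y 203, z 6). The tray is 112 wide inside (x), ends at station y 279, walls 60 high.
- guide: Dark steel carrier bar of the adjustable guide, fixed on the ledge, 16 x 210 x 30 high, parallel to the station's y; origin under its centre (station x 75, y -70, z 150); axes as the station's. Its -x side carries a yellow shoe with an orange face, 205 long, top 26 over the ledge, looking to -x. See guide_end for where the face stands.
- guide_end (a point): Bottom of the carrier bar's +y end, on its middle line (station x 75, y 35, z 150). The shoe's setting is NOT measured and differs each time: the orange face stands 39 to 61 in -x from this line, to be found by touch. The face is springy: it yields 1 mm per 5 N, up to 3 mm, and returns; the shoe is clamped.
- offcut: Loose slotted steel channel, 41 wide (its x), 90 long (y), 21 high, walls 3 thick, 0.12 to 0.24 kg, lying back up: solid slotted top, open beneath, so an end is only a 3 thick top web and two 3 side walls. Origin: centre of its underside, on the ledge. It starts clear of the guide, skewed up to 20 degrees from the station's y.
- glue: White bottle with blue cap, 50 diameter, 130 high, standing on the table on the robot's side of the station; origin at the centre of its base. Leave alone.
- pot: White pot with red lid, 72 diameter, 60 high, standing on the table on the robot's side of the station; origin at the centre of its base. Leave alone.
- trowel: Trowel with red handle and steel blade, 255 long, 70 wide, 26 high, lying on the table beyond the station; origin under its middle. Leave alone.
There are look-alikes about, which are no part of the job. What is meant by the offcut is not blue, and is the smaller of those in its own colour.

How it is judged:
By the outcome, as a careful person would: the job done as asked, in the order asked, and still so for the second after the job is handed in, with the robot touching nothing.
It also fails if it takes over 64 s, if anything falls off the work surface, if the arm or the gripper's body presses on something with over 40 N, if the wrist force passes 120 N, or if a joint passes its speed limit or range.

## Working session

There is one attempt and no reset: what is moved stays moved. The work goes in short steps, Python scripts to look and compute and a tool call to move; the robot and the scene stay as the last step left them, time stands still between calls to the robot, and variables do not carry over. Pictures are saved under pics/ and viewed, and the job is handed in when it is done.

Besides the shell and the picture viewer there is one more tool, called after "Call:" by a JSON object that holds its "api" and its "payload", one argument or row to a line. servo_tool: Moves the arm, as the interface text tells. Its arguments: {"type":"object","properties":{"grip":{"type":"array","items":{"type":"number"}},"xyz":{"type":"array","items":{"type":"array","items":{"type":"number"}}},"dr":{"type":"array","items":{"type":"array","items":{"type":"number"}}}},"required":["grip","xyz","dr"]}

```bash
mkdir -p pics; python3 - <<'E'
from bench import bot, eyes, job, spotter
import cv2,json
o=bot.get_obs();print(o)
for n in("scene","top"):
    c=eyes.camera(n);cv2.imwrite(f"pics/{n}0.png",c["img"][:,:,::-1])
    print({k:v for k,v in c.items() if k!="img"})
    for t in("offcut","guide","station","guide_end","drop_edge","tray","glue","pot","trowel"):
        try: print(t,[([round(d["point"][0]*640),round(d["point"][1]*480)],round(d["p"],2)) for d in spotter.find_in(t,c)])
        except Exception as e: print(t,e)
print(bot.get_obs()["time_s"])
E
```

```text
{'time_s': 0.0, 'q': array([ 6.26743515e+01,  1.40842661e+01,  8.93276958e+01, -7.61339983e-04,
        7.67032363e+01, -9.97588545e+00]), 'joint_vel': array([-0.05493222,  0.02043324,  0.02096457,  0.00199319, -0.0844412 ,
        0.00050821]), 'effort': array([-5.44709546e-04, -4.29536390e+01, -3.26114380e+01, -2.57672364e-04,
        5.50162105e-03,  2.05669159e-05]), 'tool_pos': array([0.19353774, 0.61984364, 0.20055263]), 'eef_rot': array([[-9.54502923e-01,  2.98200167e-01, -9.11465849e-04],
       [ 2.98201371e-01,  9.54501299e-01, -1.79216545e-03],
       [ 3.35571302e-04, -1.98242752e-03, -9.99997979e-01]]), 'ft_force': array([-0.17713155,  0.13137831, -0.19048458]), 'torque': array([-0.03937521, -0.01149628, -0.01629587]), 'grip_width': 0.08522866243891557}
{'fx': 443.84873048679026, 'fy': 443.84873048679026, 'cx': 319.03908191951496, 'cy': 236.147639390009, 'k1': 0.003964275856910208, 'xyz': array([1.1485619 , 0.2138508 , 0.83622295]), 'attitude': array([[-0.39546515,  0.67493479, -0.62295293],
       [ 0.91831617,  0.27770264, -0.28209334],
       [-0.01739894, -0.68362583
[... 361 characters left out ...]
.3)]
trowel [([259, 289], 0.91)]
{'fx': 577.7643465927022, 'fy': 577.7643465927022, 'cx': 325.50844101891136, 'cy': 241.0547013346466, 'k1': 0.059783291311792906, 'xyz': array([ 0.4063066 , -0.0836028 ,  1.26565947]), 'attitude': array([[ 0.00526592, -0.99451796,  0.10443324],
       [-0.99979767, -0.00320866,  0.01985744],
       [-0.01941349, -0.10451668, -0.99433364]]), 'shot': 2}
offcut [([430, 368], 0.95), ([368, 270], 0.78), ([482, 288], 0.58)]
guide [([374, 218], 0.64)]
station [([345, 241], 0.73)]
guide_end [([375, 216], 0.94)]
drop_edge [([371, 215], 0.2)]
tray [([343, 240], 0.66), ([369, 270], 0.41)]
glue [([278, 314], 0.66)]
pot [([368, 338], 0.79)]
trowel [([379, 162], 0.61)]
1.0
```

```bash
python3 - <<'E'
import cv2
a=cv2.imread("pics/scene0.png");cv2.imwrite("pics/s1.png",cv2.resize(a[130:330,160:440],(800,571),interpolation=cv2.INTER_CUBIC))
a=cv2.imread("pics/top0.png");cv2.imwrite("pics/t1.png",cv2.resize(a[140:400,200:520],(738,600),interpolation=cv2.INTER_CUBIC))
E
```

```text
(no output)
```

View pics/top0.png

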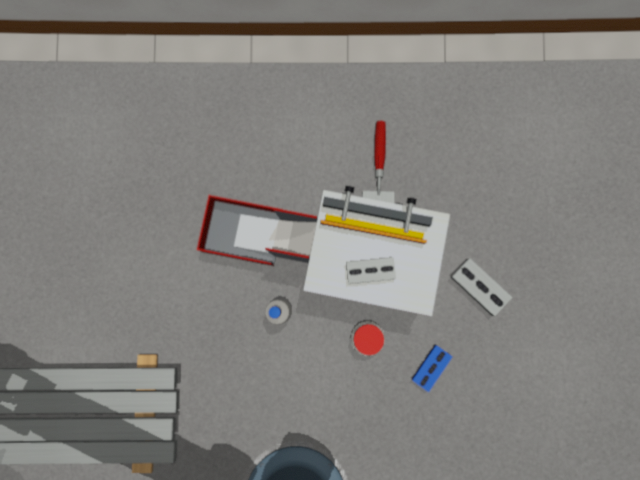

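```bash
ls . pics
```

```text
.:
pics

pics:
s1.png
scene0.png
t1.png
top0.png
```

View pics/t1.png

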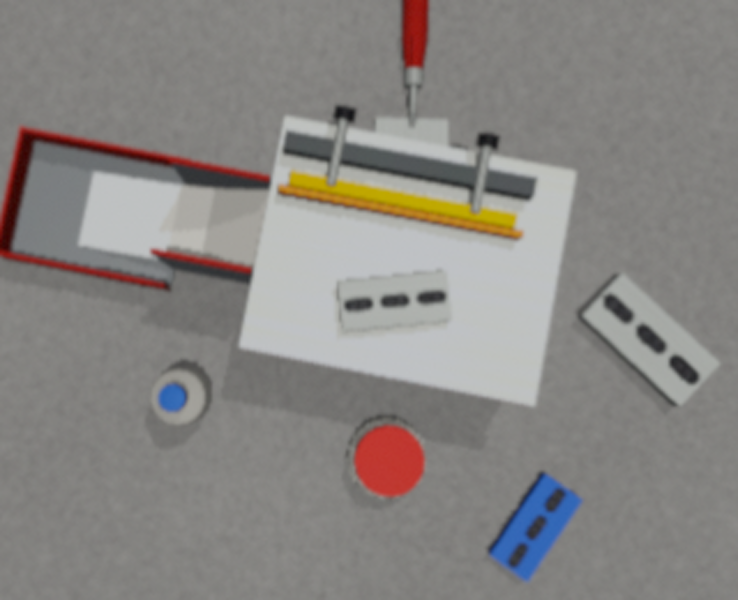

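View pics/s1.png

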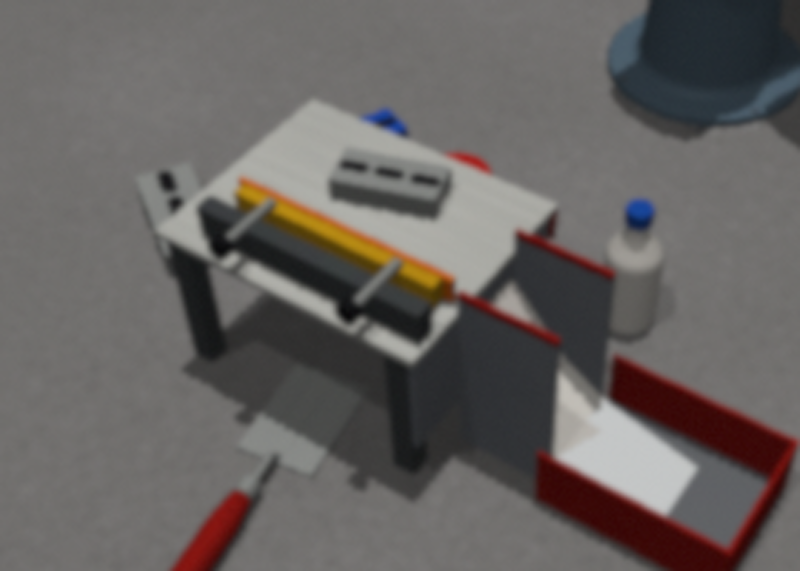

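Candidates in the top view: (368,270) is grey and on the ledge, (482,288) is a larger grey one on the floor, and (430,368) is blue. I choose (368,270), the smaller grey one, on the ledge. The close crop confirms it. Next I measure the poses.

```bash
cat > h.py <<'E'
import numpy as np,cv2
from scipy.optimize import least_squares
CAM={'top':dict(fx=577.7643465927022,cx=325.50844101891136,cy=241.0547013346466,k1=0.059783291311792906,p=np.array([ 0.4063066 , -0.0836028 ,  1.26565947]),R=np.array([[ 0.00526592, -0.99451796,  0.10443324],[-0.99979767, -0.00320866,  0.01985744],[-0.01941349, -0.10451668, -0.99433364]])),
'scene':dict(fx=443.84873048679026,cx=319.03908191951496,cy=236.147639390009,k1=0.003964275856910208,p=np.array([1.1485619 , 0.2138508 , 0.83622295]),R=np.array([[-0.39546515,  0.67493479, -0.62295293],[ 0.91831617,  0.27770264, -0.28209334],[-0.01739894, -0.68362583, -0.72962524]]))}
def proj(n,P):
    c=CAM[n];q=(np.atleast_2d(P)-c['p'])@c['R'];s=q[:,:2]/q[:,2:];r2=(s**2).sum(1,keepdims=True)
    return s*(1+c['k1']*r2)*c['fx']+[c['cx'],c['cy']]
def ray(n,uv,z):
    c=CAM[n];d=(np.atleast_2d(uv)-[c['cx'],c['cy']])/c['fx'];s=d.copy()
    for _ in range(10): s=d/(1+c['k1']*(s**2).sum(1,keepdims=True))
    w=np.c_[s,np.ones(len(s))]@c['R'].T
    return c['p']+w*((z-c['p'][2])/w[:,2:])
def T(pose,P):
    x,y,a=pose;P=np.atleast_2d(P);c,s=np.cos(a),np.sin(a)
    return np.c_[x+c*P[:,0]-s*P[:,1],y+s*P[:,0]+c*P[:,1],P[:,2]]
E
python3 - <<'E'
from h import *
def cr(l): return np.array(l)/[738/320,600/260]+[200,140]-0.25
def sc(l): return np.array(l)/[800/280,571/200]+[160,130]-0.3
t=cr([(285,116),(576,172),(535,405),(240,348)])
P=np.array([[.1,.04,.15],[.1,-.21,.15],[-.1,-.21,.15],[-.1,.04,.15]])
s=sc([(413,362),(158,230),(314,98),(557,207)])
for ims in (['top'],['scene'],['top','scene']):
    f=lambda p:np.r_[tuple((proj(n,T(p,P))-(t if n=='top' else s)).ravel() for n in ims)]
    r=least_squares(f,[.5,-.15,0]);print(ims,r.x.round(4),np.degrees(r.x[2]).round(2),np.round(r.fun,1))
st=r.x
# offcut top corners z .171
Q=np.array([[-.0205,.045,.021],[.0205,.045,.021],[.0205,-.045,.021],[-.0205,-.045,.021]])
oc=cr([(343,331),(337,281),(444,270),(450,320)])  
f=lambda p:(proj('top',T(p,Q+[0,0,.15]))-oc).ravel()
r=least_squares(f,[.45,-.15,0]);print('off',r.x.round(4),np.degrees(r.x[2]),np.round(r.fun,1))
c,si=np.cos(st[2]),np.sin(st[2]);R=np.array([[c,-si],[si,c]])
print('off in station',(R.T@(r.x[:2]-st[:2])).round(4),np.degrees(r.x[2]-st[2]))
fc=cr([(279,192),(521,237)]);w=ray('top',fc,.176);print('face st',((w[:,:2]-st[:2])@R).round(4))
for n,px in(('glue',(278,314)),('pot',(368,338))):
    w=ray('top',[px],.13 if n=='glue' else .06)[0];print(n,w.round(3),((w[:2]-st[:2])@R).round(3))
E
```

```text
['top'] [ 0.5184 -0.077  -0.1871] -10.72 [-0.1 -0.   0.3 -0.6  0.2  0.6 -0.5 -0. ]
['scene'] [ 0.5215 -0.0765 -0.1952] -11.18 [-0.1  0.4 -0.8 -0.1  0.3  0.2  0.7 -0.9]
['top', 'scene'] [ 0.5193 -0.077  -0.19  ] -10.89 [ 0.1 -0.5  0.4 -0.7  0.   0.3 -0.6 -0.6  0.3 -0.3 -0.6 -0.4  0.1 -0.2
  0.7 -1.6]
off [ 0.4666 -0.1469  0.1089] 6.23865319542846 [-0.6  0.  -0.4  0.1  0.5 -0.   0.5 -0.1]
off in station [-0.0386 -0.0786] 17.12682831674677
face st [[ 0.0308  0.0308]
 [ 0.0322 -0.1708]]
glue [0.382 0.031 0.13 ] [-0.155  0.08 ]
pot [ 0.333 -0.148  0.06 ] [-0.17  -0.105]
```

```bash
cat >> h.py <<'E'
ST=np.array([0.5193,-0.077,-0.19])
def SR():
    c,s=np.cos(ST[2]),np.sin(ST[2]);return np.array([[c,-s],[s,c]])
def st2w(x,y): return ST[:2]+SR()@np.array([x,y])/1000
def here(o):
    R=o['eef_rot'];p=(o['tool_pos'][:2]-ST[:2])@SR()*1000
    yaw=np.degrees(np.arctan2(R[1,1],R[0,1])-ST[2])
    f=np.r_[SR().T@o['ft_force'][:2],o['ft_force'][2]]
    print('t',round(o['time_s'],2),'st xy',p.round(1),'z',round(o['tool_pos'][2]*1000,1),'ytool-angle-in-st',round((yaw+180)%360-180,2),'F st',f.round(2),'M',np.round(o['torque'],2),'w',round(o['grip_width']*1000,1))
def go(o,w,yawst=None):
    "w world xyz m; yawst: desired angle of tool y in station deg"
    R=o['eef_rot'];print('xyz mm',(R.T@(np.array(w)-o['tool_pos'])*1000).round(1))
    if yawst is not None:
        d=np.radians(yawst)+ST[2]-np.arctan2(R[1,1],R[0,1]);d=(d+np.pi)%(2*np.pi)-np.pi;print('dr',(R.T@[0,0,d]).round(4))
E
python3 - <<'E'
from h import *
from bench import bot
o=bot.get_obs();here(o)
go(o,[.40,.2,.28],90);w=st2w(-95,-79);print(w);go(o,[*w,.24],90)
E
```

```text
t 1.0 st xy [-451.3  623.4] z 201.7 ytool-angle-in-st 83.54 F st [ 0.16 -0.18  0.36] M [ 0.04 -0.01 -0.01] w 85.3
xyz mm [-322.1 -339.8  -78.3]
dr [-0.     -0.     -0.1128]
[ 0.41108974 -0.13663674]
xyz mm [-433.1 -657.9  -38.3]
dr [-0.     -0.     -0.1128]
```

Call:
{"api": "servo_tool", "payload": {
  "grip": [50,50,50,50,50,50,50,50,50,50,50,50],
  "xyz": [
    [0,0,-40],
    [-35,-30,-78],
    [-70,-70,-78],
    [-105,-105,-78],
    [-140,-140,-78],
    [-175,-175,-78],
    [-208,-210,-78],
    [-240,-245,-78],
    [-265,-285,-78],
    [-290,-325,-78],
    [-310,-365,-78],
    [-330,-400,-78]
  ],
  "dr": [
    [0,0,0],
    [0,0,-0.05],
    [0,0,-0.1128],
    [0,0,-0.1128],
    [0,0,-0.1128],
    [0,0,-0.1128],
    [0,0,-0.1128],
    [0,0,-0.1128],
    [0,0,-0.1128],
    [0,0,-0.1128],
    [0,0,-0.1128],
    [0,0,-0.1128]
  ]
}}

```text
time_s: 2.2
tool_pos: [0.3896, 0.1383, 0.28]
eef_rot: [[-0.982, 0.189, 0.001], [0.189, 0.982, -0.0], [-0.001, 0.0, -1.0]]
ft_force: [1.2, -0.4, 0.6]
grip_width: 0.0501
```

```bash
python3 - <<'E'
from h import *
from bench import bot
o=bot.get_obs();here(o)
w=st2w(-95,-79);go(o,[*w,.22],90)
E
```

```text
t 2.2 st xy [-168.1  186.9] z 280.0 ytool-angle-in-st 89.97 F st [ 1.23 -0.12  0.58] M [-0.01 -0.05  0.01] w 50.1
xyz mm [ -73.2 -265.9   60. ]
dr [-0.      0.     -0.0006]
```

Call:
{"api": "servo_tool", "payload": {
  "grip": [50,50,50,50,50,50,50,50,50,50,50],
  "xyz": [
    [-10,-40,0],
    [-20,-80,0],
    [-30,-120,0],
    [-40,-160,0],
    [-50,-200,0],
    [-60,-235,0],
    [-70,-260,0],
    [-73,-266,20],
    [-73,-266,50],
    [-73,-266,60],
    [-73,-266,60]
  ],
  "dr": [
    [0,0,0],
    [0,0,0],
    [0,0,0],
    [0,0,0],
    [0,0,0],
    [0,0,0],
    [0,0,0],
    [0,0,0],
    [0,0,0],
    [0,0,0],
    [0,0,0]
  ]
}}

```text
time_s: 3.3
tool_pos: [0.41, -0.1341, 0.2182]
eef_rot: [[-0.982, 0.189, -0.003], [0.189, 0.982, 0.002], [0.003, 0.001, -1.0]]
ft_force: [0.5, 0.6, 0.5]
grip_width: 0.0498
```

```bash
python3 - <<'E'
from h import *
from bench import bot,eyes
o=bot.get_obs();here(o)
w=st2w(-95,-79);go(o,[*w,.156],90)
for n in('scene','top'):
    c=eyes.camera(n);cv2.imwrite(f'pics/{n}2.png',c['img'][:,:,::-1])
a=cv2.imread("pics/scene2.png")[130:330,160:440];b=cv2.imread("pics/top2.png")[140:340,270:550]
cv2.imwrite("pics/b2.png",np.vstack([cv2.resize(x,(420,300),interpolation=2) for x in(a,b)]))
E
```

```text
t 3.3 st xy [-96.5 -76.7] z 218.2 ytool-angle-in-st 90.01 F st [0.35 0.64 0.45] M [ 0.01 -0.01 -0.  ] w 49.8
xyz mm [-1.7 -2.4 62.2]
dr [-0.     -0.      0.0001]
```

View pics/b2.png

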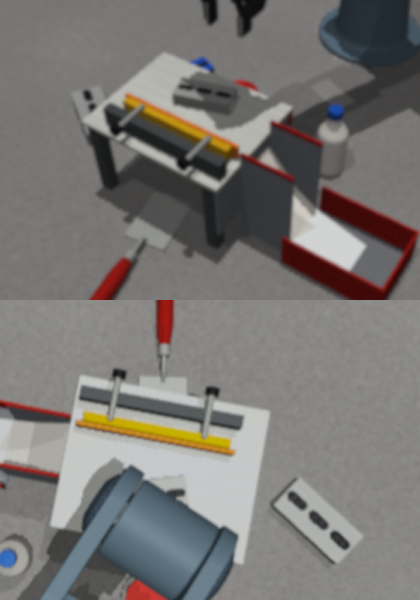

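Call:
{"api": "servo_tool", "payload": {
  "grip": [50,50,50,50,50],
  "xyz": [
    [0,-1,20],
    [0,-2,40],
    [0,-2,55],
    [0,-2,62],
    [0,-2,62]
  ],
  "dr": [
    [0,0,0],
    [0,0,0],
    [0,0,0],
    [0,0,0],
    [0,0,0]
  ]
}}

```text
time_s: 3.9
tool_pos: [0.4108, -0.1367, 0.1581]
eef_rot: [[-0.982, 0.188, 0.0], [0.188, 0.982, -0.0], [-0.0, -0.0, -1.0]]
ft_force: [-0.5, 0.6, 0.5]
grip_width: 0.0506
```

```bash
python3 - <<'E'
from h import *
from bench import bot,eyes
o=bot.get_obs();here(o);print(proj('scene',o['tool_pos']))
c=eyes.camera('scene');cv2.imwrite(f'pics/s3.png',cv2.resize(c['img'][80:280,200:440,::-1],(720,600),interpolation=2))
E
```

```text
t 3.9 st xy [-95.3 -79.1] z 158.1 ytool-angle-in-st 90.02 F st [-0.59  0.53  0.55] M [-0.03 -0.01  0.03] w 50.6
[[311.32157485 180.6622723 ]]
```

View pics/s3.png

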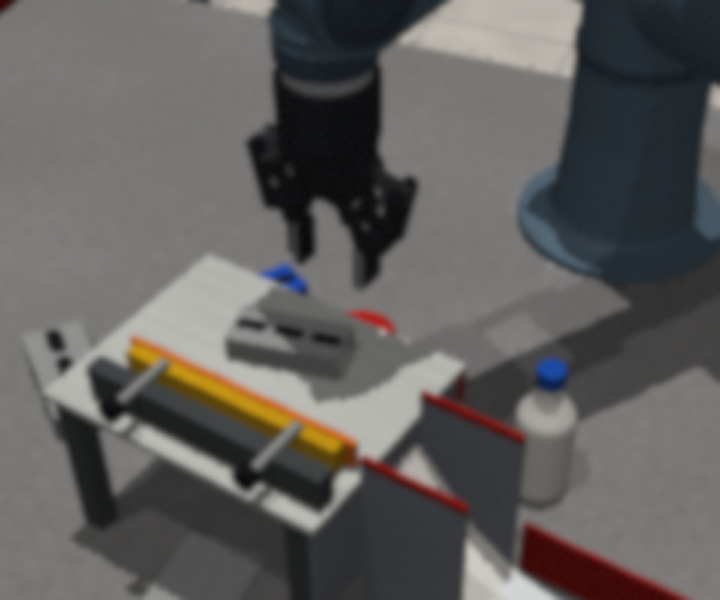

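```bash
python3 - <<'E'
from h import *
from bench import bot,eyes
c=eyes.camera('scene');o=bot.get_obs();here(o)
R=o['eef_rot'];im=c['img'][:,:,::-1].copy()
x0,y0,k=250,110,6
z=cv2.resize(im[y0:y0+100,x0:x0+130],None,fx=k,fy=k,interpolation=2)
for d,col in(((0,0,0),(0,0,255)),((0,.025,0),(0,255,0)),((0,-.025,0),(0,255,0)),((0,.025,-.013),(255,255,0)),((0,-.025,-.013),(255,255,0)),((0,0,-.073),(255,0,255))):
    p=proj('scene',o['tool_pos']+R@np.array(d))[0];q=((p-[x0,y0]+.5)*k).astype(int);cv2.circle(z,tuple(int(v) for v in q),4,col,-1);print(d,p)
cv2.imwrite('pics/s4.png',z)
E
```

```text
t 4.0 st xy [-94.6 -79.4] z 159.1 ytool-angle-in-st 90.02 F st [ 0.06 -0.33  0.47] M [ 0.02 -0.02 -0.03] w 50.0
(0, 0, 0) [311.02834372 180.43640087]
(0, 0.025, 0) [319.75929589 184.17511677]
(0, -0.025, 0) [302.45905293 176.76672613]
(0, 0.025, -0.013) [319.67931745 179.87391093]
(0, -0.025, -0.013) [302.22466758 172.47905375]
(0, 0, -0.073) [310.09839541 155.26249082]
```

View pics/s4.png

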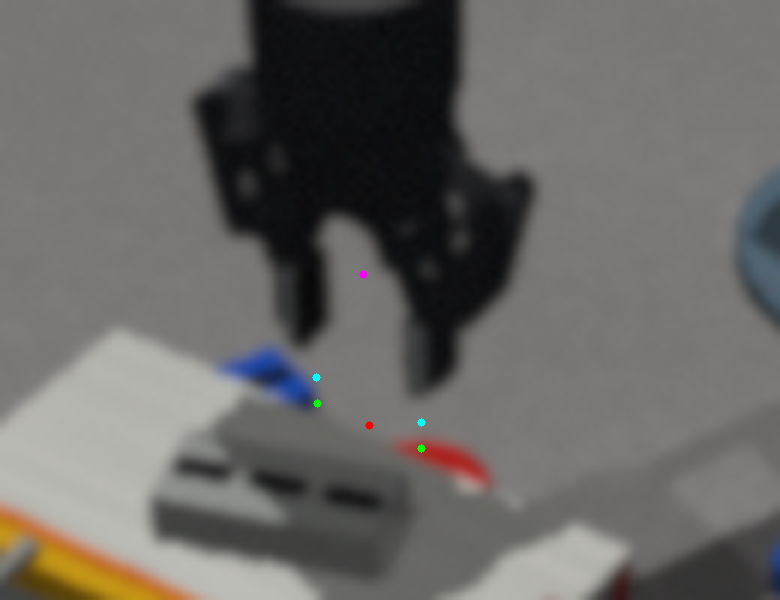

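```bash
python3 - <<'E'
from h import *
print(proj('scene',[[0,0,0],[.1,0,0],[0,.1,0],[0,-.1,0]]).round(0), proj('top',[[0,0,0],[.095,0,0]]).round(0))
for z in (.16,.19,.22): print(z,proj('scene',[.41,-.137,z]),proj('top',[.41,-.137,z]))
from bench import bot,eyes
o=bot.get_obs();print(o['q'],o['tool_pos'])
for n in('scene','top'):
    c=eyes.camera(n);im=c['img'][:,:,::-1].copy();
    print(c['xyz'],c['shot'])
    for p in proj(n,[[0,0,0],[.095,0,0],o['tool_pos'],o['tool_pos']+[0,0,.2]]): cv2.circle(im,tuple(int(v) for v in p),2,(0,0,255),-1)
    cv2.imwrite(f'pics/{n}5.png',im)
E
```

```text
[[406. 152.]
 [397. 171.]
 [438. 159.]
 [376. 145.]] [[296. 498.]
 [297. 451.]]
0.16 [[311.29947682 179.78845579]] [[364.91470823 300.03368206]]
0.19 [[310.91006921 169.75634056]] [[365.6997542 299.9838823]]
0.22 [[310.50370335 159.28795628]] [[366.52990248 299.9312362 ]]
[-3.34797347e+01 -1.41833079e+01  1.22062666e+02 -1.31107755e-03
  7.19914308e+01 -1.12610168e+02] [ 0.41141132 -0.13710652  0.15907156]
[1.1485619  0.2138508  0.83622295] 7
[ 0.4063066  -0.0836028   1.26565947] 8
```

View pics/scene5.png

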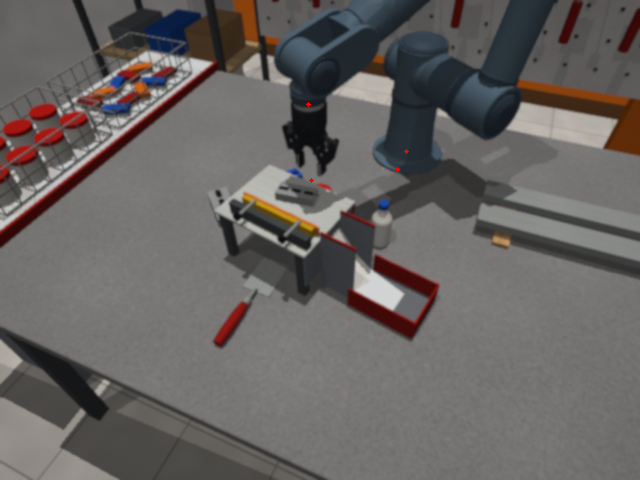

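View pics/top5.png

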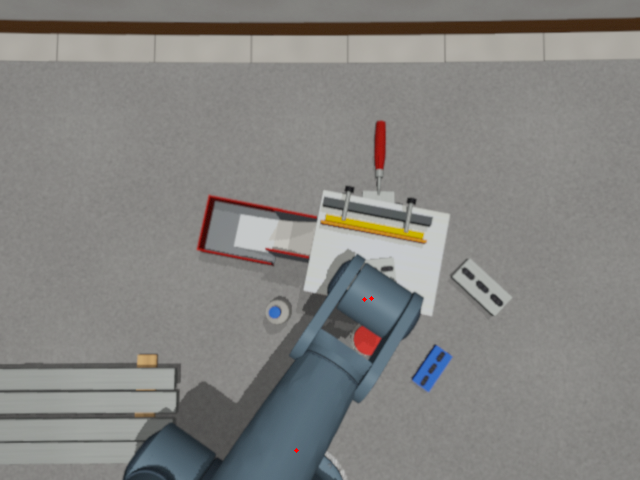

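The tips in the scene image sit about 10 px (about 28 mm) above where the TCP projects. I'll shut the fingers and re-check before going any lower.

Call:
{"api": "servo_tool", "payload": {
  "grip": [0,0,0,0,0,0],
  "xyz": [
    [0,0,0],
    [0,0,0],
    [0,0,0],
    [0,0,0],
    [0,0,0],
    [0,0,0]
  ],
  "dr": [
    [0,0,0],
    [0,0,0],
    [0,0,0],
    [0,0,0],
    [0,0,0],
    [0,0,0]
  ]
}}

```text
time_s: 4.7
tool_pos: [0.4106, -0.1367, 0.1577]
eef_rot: [[-0.982, 0.189, -0.0], [0.189, 0.982, 0.0], [0.0, -0.0, -1.0]]
ft_force: [0.2, 0.0, -0.7]
grip_width: -0.0002
```

```bash
python3 - <<'E'
from h import *
from bench import bot,eyes
c=eyes.camera('scene');o=bot.get_obs();here(o)
R=o['eef_rot'];im=c['img'][:,:,::-1].copy()
x0,y0,k=250,110,6
z=cv2.resize(im[y0:y0+100,x0:x0+130],None,fx=k,fy=k,interpolation=2)
for d,col in(((0,0,0),(0,0,255)),((0,0,-.019),(0,255,0)),((0,0,-.073),(255,0,255))):
    p=proj('scene',o['tool_pos']+R@np.array(d))[0];q=((p-[x0,y0]+.5)*k).astype(int);cv2.circle(z,tuple(int(v) for v in q),4,col,-1);print(d,p)
cv2.imwrite('pics/s6.png',z)
E
```

```text
t 4.75 st xy [-95.5 -79.2] z 157.7 ytool-angle-in-st 90.0 F st [-0.15 -0.13  0.23] M [-0.01  0.   -0.03] w 0.1
(0, 0, 0) [311.32995162 180.72794471]
(0, 0, -0.019) [311.08519719 174.44409773]
(0, 0, -0.073) [310.35241807 155.63201565]
```

View pics/s6.png

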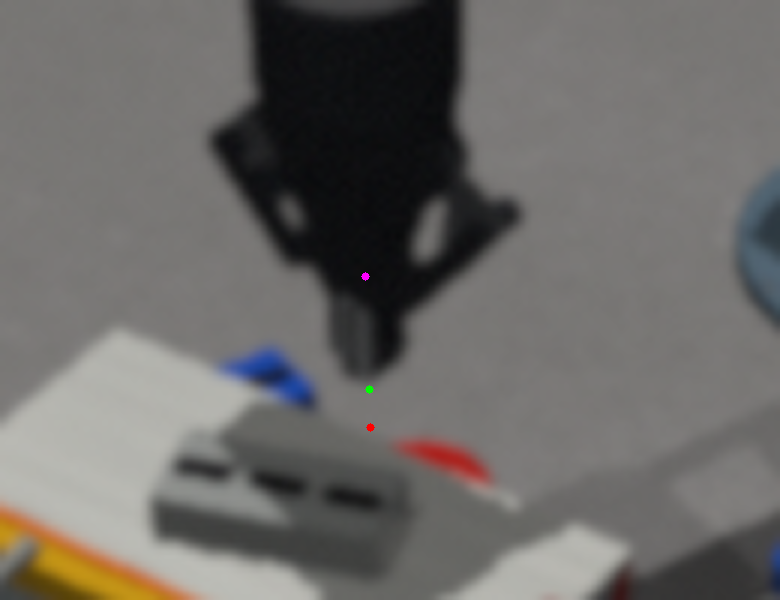

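The shut tips are also about 8 px off, even though the base and station both project correctly. I'll make a harmless probe: re-open, ease toward the offcut, and watch force and image.

Call:
{"api": "servo_tool", "payload": {
  "grip": [50,50,50,50,50,50,50,50,50,50],
  "xyz": [
    [0,0,0],
    [0,0,0],
    [0,0,0],
    [-3,0,0],
    [-6,0,0],
    [-9,0,0],
    [-12,0,0],
    [-15,0,0],
    [-18,0,0],
    [-20,0,0]
  ],
  "dr": [
    [0,0,0],
    [0,0,0],
    [0,0,0],
    [0,0,0],
    [0,0,0],
    [0,0,0],
    [0,0,0],
    [0,0,0],
    [0,0,0],
    [0,0,0]
  ]
}}

```text
time_s: 5.75
tool_pos: [0.4305, -0.1406, 0.1577]
eef_rot: [[-0.982, 0.189, -0.0], [0.189, 0.982, -0.0], [0.0, -0.0, -1.0]]
ft_force: [0.1, -0.7, 0.3]
grip_width: 0.0503
```

```bash
cat >> h.py <<'E'
def snap(name):
    from bench import bot,eyes
    c=eyes.camera('scene');o=bot.get_obs();here(o)
    R=o['eef_rot'];im=c['img'][:,:,::-1].copy()
    x0,y0,k=230,130,5
    z=cv2.resize(im[y0:y0+120,x0:x0+150],None,fx=k,fy=k,interpolation=2)
    for d,col in(((0,0,0),(0,0,255)),):
        p=proj('scene',o['tool_pos']+R@np.array(d))[0];q=((p-[x0,y0]+.5)*k).astype(int);cv2.circle(z,tuple(int(v) for v in q),3,col,-1)
    cv2.imwrite('pics/'+name+'.png',z)
E
python3 -c "
from h import *
snap('s7')"
```

```text
t 5.8 st xy [-75.  -79.2] z 157.7 ytool-angle-in-st 90.0 F st [-0.06  0.35  0.09] M [-0.02  0.01  0.03] w 49.9
```

View pics/s7.png

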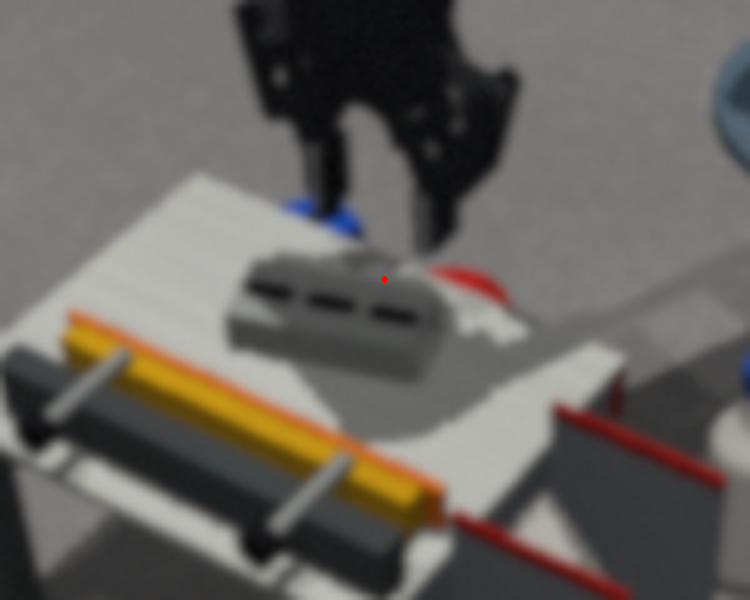

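Call:
{"api": "servo_tool", "payload": {
  "grip": [50,50,50,50,50,50],
  "xyz": [
    [-2,0,0],
    [-4,0,0],
    [-6,0,0],
    [-8,0,0],
    [-10,0,0],
    [-12,0,0]
  ],
  "dr": [
    [0,0,0],
    [0,0,0],
    [0,0,0],
    [0,0,0],
    [0,0,0],
    [0,0,0]
  ]
}}

```text
time_s: 6.4
tool_pos: [0.4422, -0.1428, 0.1577]
eef_rot: [[-0.982, 0.189, -0.0], [0.189, 0.982, 0.0], [0.0, 0.0, -1.0]]
ft_force: [-0.6, 0.1, -0.1]
grip_width: 0.0501
```

```bash
python3 -c "
from h import *
snap('s8')"
```

```text
t 6.45 st xy [-63.1 -79.2] z 157.7 ytool-angle-in-st 90.0 F st [-0.36  0.29 -0.45] M [-0.02 -0.05  0.02] w 49.8
```

View pics/s8.png

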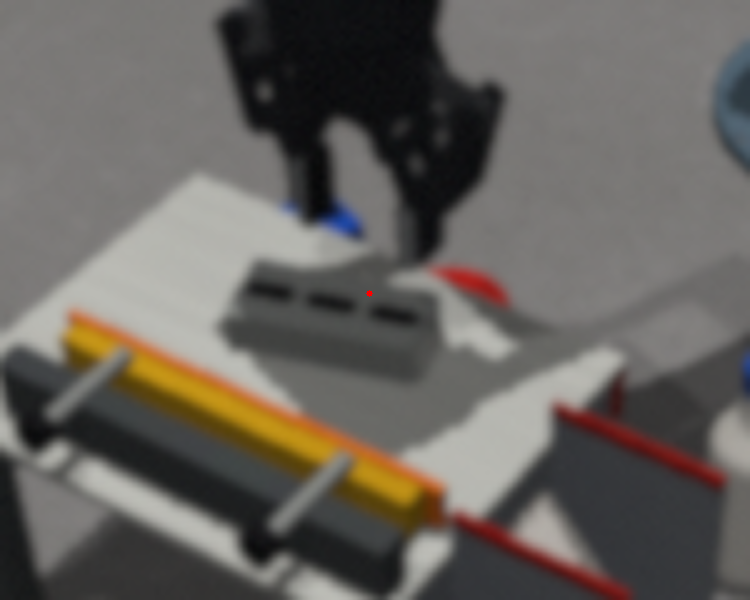

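```bash
python3 -c "
from h import *
from bench import eyes
c=eyes.camera('top');im=c['img'][190:330,290:460,::-1]
old=cv2.imread('pics/top0.png')[190:330,290:460]
cv2.imwrite('pics/t8.png',np.vstack([cv2.resize(x,None,fx=2.1*1,fy=2.1,interpolation=2) for x in (old,im)]))
"
```

```text
(no output)
```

View pics/t8.png

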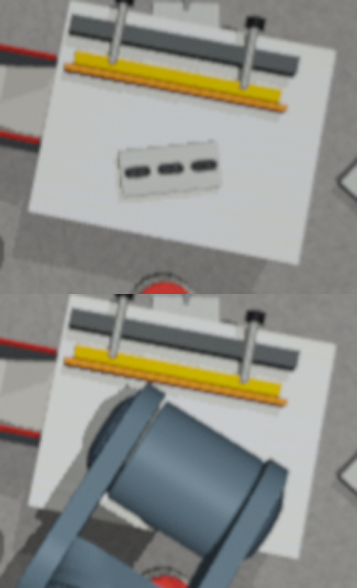

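```bash
python3 -c "
from h import *
from bench import eyes
c=eyes.camera('scene');im=c['img'][:,:,::-1];old=cv2.imread('pics/scene0.png')
cv2.imwrite('pics/s9raw.png',im)
s=(slice(165,215),slice(260,340))
cv2.imwrite('pics/c8.png',np.vstack([cv2.resize(x[s],None,fx=5.9,fy=5.9,interpolation=2) for x in (old,im)]))
"
```

```text
(no output)
```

View pics/c8.png

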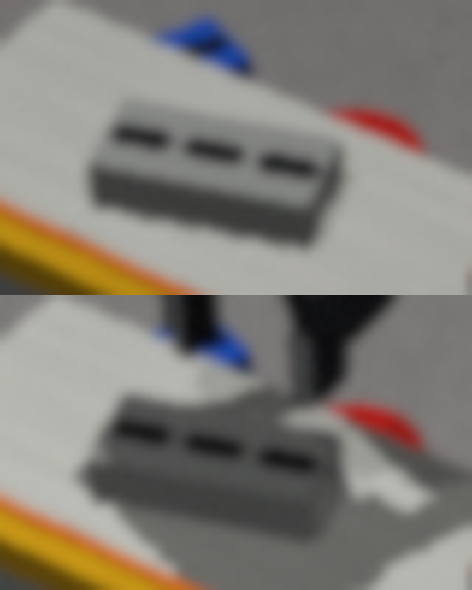

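No contact, and the offcut has not moved: its slots are at the same pixels. So the tips are either higher than reported or further back. I'll retreat to x=-90 and step down there to tell which.

Call:
{"api": "servo_tool", "payload": {
  "grip": [50,50,50,50,50,50,50],
  "xyz": [
    [10,0,0],
    [20,0,0],
    [28,0,0],
    [28,0,2],
    [28,0,4],
    [28,0,5],
    [28,0,5]
  ],
  "dr": [
    [0,0,0],
    [0,0,0],
    [0,0,0],
    [0,0,0],
    [0,0,0],
    [0,0,0],
    [0,0,0]
  ]
}}

```text
time_s: 7.25
tool_pos: [0.4146, -0.1375, 0.1525]
eef_rot: [[-0.982, 0.189, -0.0], [0.189, 0.982, 0.0], [0.0, 0.0, -1.0]]
ft_force: [0.4, -0.0, -0.1]
grip_width: 0.0502
```

```bash
python3 -c "
from h import *
snap('s10')"
```

```text
t 7.3 st xy [-91.4 -79.2] z 152.6 ytool-angle-in-st 90.0 F st [ 0.67 -0.26 -0.54] M [-0.02  0.04 -0.04] w 50.0
```

View pics/s10.png

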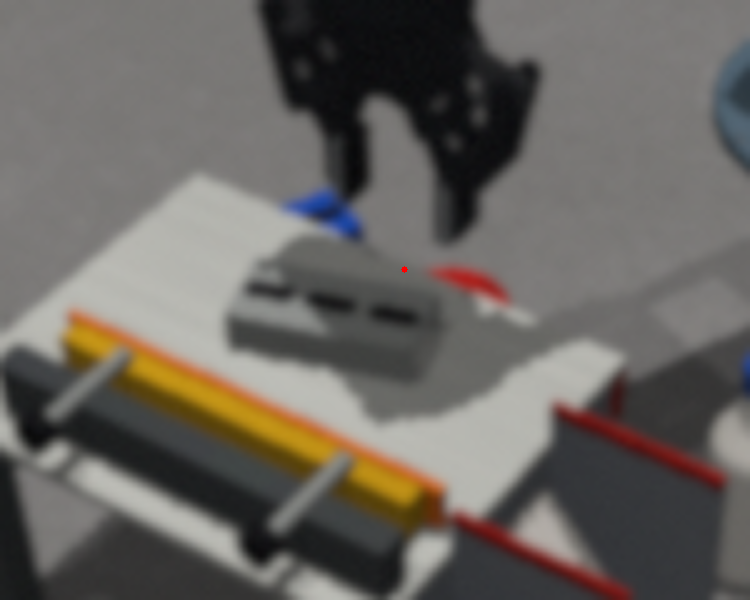

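Call:
{"api": "servo_tool", "payload": {
  "grip": [50,50,50,50,50,50],
  "xyz": [
    [0,0,2],
    [0,0,4],
    [0,0,6],
    [0,0,8],
    [0,0,10],
    [0,0,10]
  ],
  "dr": [
    [0,0,0],
    [0,0,0],
    [0,0,0],
    [0,0,0],
    [0,0,0],
    [0,0,0]
  ]
}}

```text
time_s: 7.9
tool_pos: [0.4143, -0.1373, 0.1423]
eef_rot: [[-0.982, 0.189, -0.001], [0.189, 0.982, 0.0], [0.001, 0.0, -1.0]]
ft_force: [0.8, 1.0, 0.4]
grip_width: 0.05
```

```bash
python3 -c "
from h import *
snap('s11')"
```

```text
t 7.95 st xy [-91.6 -79.2] z 142.5 ytool-angle-in-st 90.0 F st [-0.28  0.41  0.25] M [-0.03 -0.04 -0.01] w 49.3
```

View pics/s11.png

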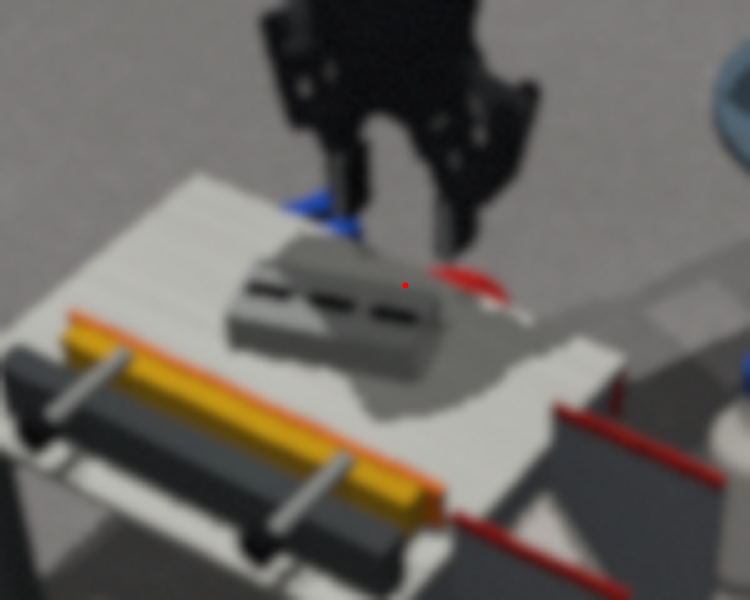

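Call:
{"api": "servo_tool", "payload": {
  "grip": [50,50,50,50,50,50,50],
  "xyz": [
    [0,0,2],
    [0,0,4],
    [0,0,6],
    [0,0,7],
    [0,0,8],
    [0,0,9],
    [0,0,9]
  ],
  "dr": [
    [0,0,0],
    [0,0,0],
    [0,0,0],
    [0,0,0],
    [0,0,0],
    [0,0,0],
    [0,0,0]
  ]
}}

```text
time_s: 8.65
tool_pos: [0.4144, -0.1374, 0.1335]
eef_rot: [[-0.982, 0.189, -0.0], [0.189, 0.982, 0.0], [0.0, 0.0, -1.0]]
ft_force: [-0.5, 0.2, 1.5]
grip_width: 0.05
```

```bash
python3 -c "
from h import *
snap('s12')"
```

```text
t 8.7 st xy [-91.5 -79.2] z 133.6 ytool-angle-in-st 90.0 F st [-0.41  0.3   0.71] M [-0.02  0.01 -0.04] w 49.7
```

View pics/s12.png

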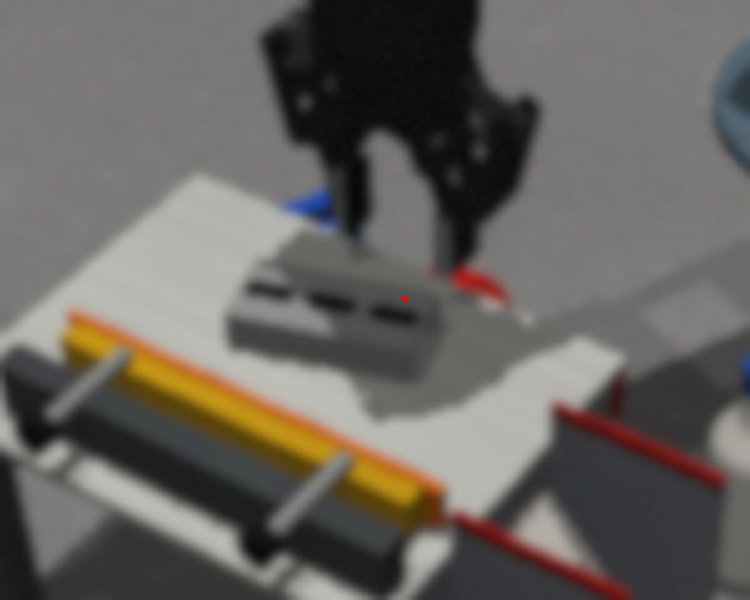

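Call:
{"api": "servo_tool", "payload": {
  "grip": [50,50,50,50,50,50],
  "xyz": [
    [0,0,1],
    [0,0,2],
    [0,0,3],
    [0,0,4],
    [0,0,5],
    [0,0,5]
  ],
  "dr": [
    [0,0,0],
    [0,0,0],
    [0,0,0],
    [0,0,0],
    [0,0,0],
    [0,0,0]
  ]
}}

```text
time_s: 9.3
tool_pos: [0.4144, -0.1374, 0.1285]
eef_rot: [[-0.982, 0.189, -0.0], [0.189, 0.982, 0.0], [0.0, 0.0, -1.0]]
ft_force: [-0.6, -0.0, 0.1]
grip_width: 0.0502
```

```bash
python3 -c "
from h import *
snap('s13')"
```

```text
t 9.35 st xy [-91.5 -79.2] z 128.6 ytool-angle-in-st 90.0 F st [ 0.06 -0.83 -0.06] M [ 0.   -0.01  0.02] w 50.0
```

View pics/s13.png

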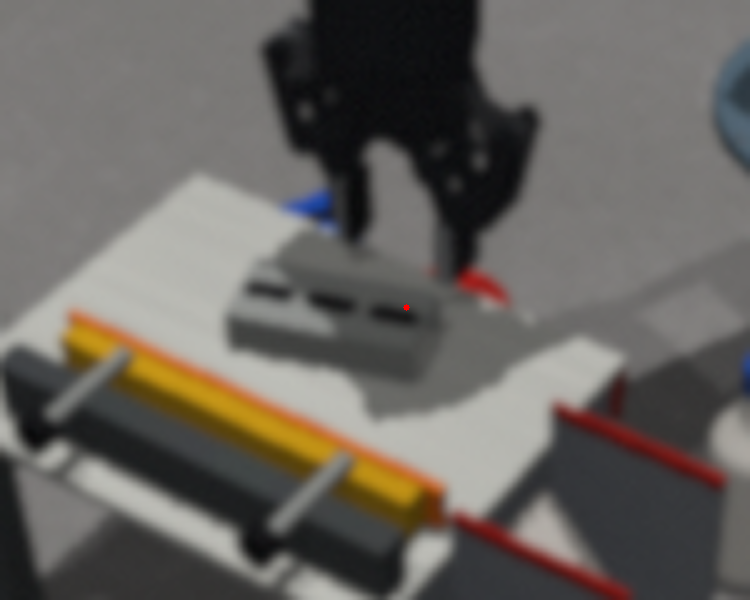

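```bash
python3 -c "
from h import *
from bench import eyes
c=eyes.camera('scene');im=c['img'][:,:,::-1]
z=cv2.resize(im[160:205,280:340],None,fx=13,fy=13,interpolation=2)
z=np.clip(z.astype(float)*1.8,0,255).astype('uint8')
for x in(-.1,):
  for y in np.arange(-.15,0.0,.01):
    p=proj('scene',T(ST,[x,y,.15]))[0];cv2.circle(z,tuple(int(v) for v in (p-[280,160]+.5)*13),2,(0,0,255),-1)
cv2.imwrite('pics/s14.png',z)
"
```

```text
(no output)
```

View pics/s14.png

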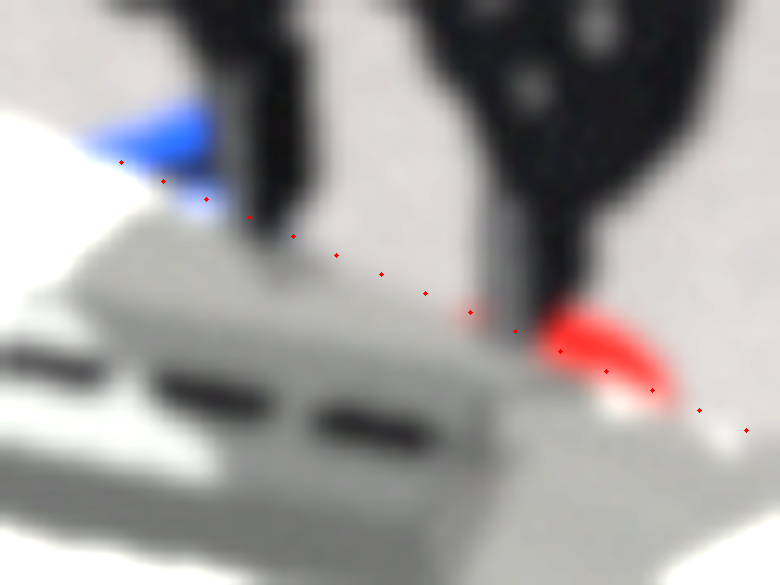

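Call:
{"api": "servo_tool", "payload": {
  "grip": [50,50,50,50,50,50],
  "xyz": [
    [0,0,1],
    [0,0,2],
    [0,0,3],
    [0,0,4],
    [0,0,5],
    [0,0,5]
  ],
  "dr": [
    [0,0,0],
    [0,0,0],
    [0,0,0],
    [0,0,0],
    [0,0,0],
    [0,0,0]
  ]
}}

```text
time_s: 10.0
tool_pos: [0.4144, -0.1374, 0.1235]
eef_rot: [[-0.982, 0.189, -0.0], [0.189, 0.982, 0.0], [0.0, 0.0, -1.0]]
ft_force: [0.2, -0.3, 0.0]
grip_width: 0.0495
```

```bash
python3 -c "
from h import *
from bench import eyes,bot
c=eyes.camera('scene');im=c['img'][:,:,::-1];here(bot.get_obs())
z=cv2.resize(im[160:205,280:340],None,fx=13,fy=13,interpolation=2)
z=np.clip(z.astype(float)*1.8,0,255).astype('uint8')
cv2.imwrite('pics/s15.png',z)
"
```

```text
t 10.05 st xy [-91.5 -79.2] z 123.6 ytool-angle-in-st 90.0 F st [0.75 1.25 0.32] M [-0.01  0.01 -0.02] w 49.8
```

View pics/s15.png

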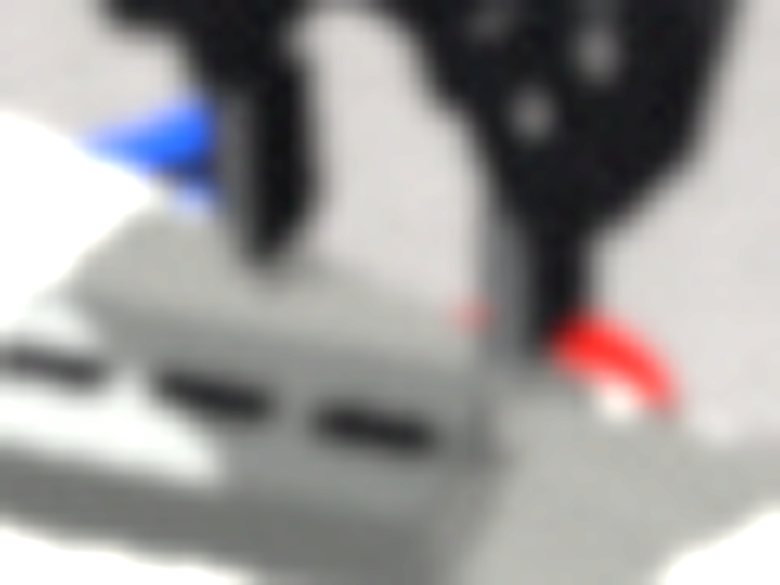

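```bash
python3 -c "
from h import *
for z in(.150,.155,.16):
  for y in(-.111,-.104,-.047,-.054):
    print(z,y,((proj('scene',T(ST,[-.0915,y,z]))[0]-[280,160]+.5)*13).round())
"
```

```text
0.15 -0.111 [262. 259.]
0.15 -0.104 [293. 273.]
0.15 -0.047 [548. 383.]
0.15 -0.054 [516. 369.]
0.155 -0.111 [261. 238.]
0.155 -0.104 [291. 252.]
0.155 -0.047 [548. 362.]
0.155 -0.054 [516. 348.]
0.16 -0.111 [259. 217.]
0.16 -0.104 [290. 230.]
0.16 -0.047 [548. 341.]
0.16 -0.054 [515. 327.]
```

The tips now show in front of the ledge surface, at about 5–9 mm height, while the reported TCP z is 124. So the fingers really are about 30 mm higher than reported, and x/y agree. I'll work from the picture for height and start the push.

Call:
{"api": "servo_tool", "payload": {
  "grip": [50,50,50,50,50,50,50,50,50,50,50,50],
  "xyz": [
    [-2,0,0],
    [-4,0,0],
    [-6,0,0],
    [-8,0,0],
    [-10,0,0],
    [-12,0,0],
    [-14,0,0],
    [-16,0,0],
    [-18,0,0],
    [-20,0,0],
    [-22,0,0],
    [-22,0,0]
  ],
  "dr": [
    [0,0,0],
    [0,0,0],
    [0,0,0],
    [0,0,0],
    [0,0,0],
    [0,0,0],
    [0,0,0],
    [0,0,0],
    [0,0,0],
    [0,0,0],
    [0,0,0],
    [0,0,0]
  ]
}}

```text
time_s: 11.25
tool_pos: [0.4365, -0.1418, 0.1238]
eef_rot: [[-0.982, 0.189, 0.0], [0.189, 0.982, -0.0], [-0.0, -0.0, -1.0]]
ft_force: [1.1, -0.5, 0.2]
grip_width: 0.0502
```

```bash
python3 -c "
from h import *
snap('s16')"
```

```text
t 11.3 st xy [-69.1 -79.3] z 123.8 ytool-angle-in-st 90.0 F st [-0.6   0.09 -0.98] M [-0.01 -0.05  0.02] w 50.0
```

View pics/s16.png

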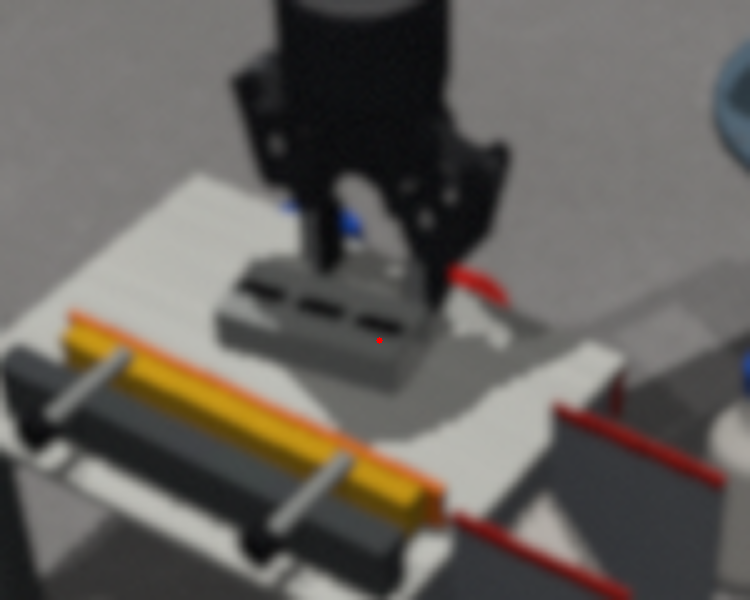

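Call:
{"api": "servo_tool", "payload": {
  "grip": [50,50,50,50,50,50,50,50,50,50,50,50],
  "xyz": [
    [-2,0,0],
    [-4,0,0],
    [-6,0,0],
    [-8,0,0],
    [-10,0,0],
    [-12,0,0],
    [-14,0,0],
    [-16,0,0],
    [-18,0,0],
    [-20,0,0],
    [-22,0,0],
    [-24,0,0]
  ],
  "dr": [
    [0,0,0],
    [0,0,0],
    [0,0,0],
    [0,0,0],
    [0,0,0],
    [0,0,0],
    [0,0,0],
    [0,0,0],
    [0,0,0],
    [0,0,0],
    [0,0,0],
    [0,0,0]
  ]
}}

```text
time_s: 12.5
tool_pos: [0.4598, -0.1462, 0.1237]
eef_rot: [[-0.982, 0.189, -0.0], [0.189, 0.982, -0.0], [0.0, -0.0, -1.0]]
ft_force: [-1.9, 0.2, 1.0]
grip_width: 0.05
```

```bash
python3 -c "
from h import *
snap('s17')"
```

```text
t 12.55 st xy [-45.  -79.3] z 123.7 ytool-angle-in-st 90.0 F st [-0.82 -0.36 -1.02] M [0.   0.09 0.01] w 50.3
```

View pics/s17.png

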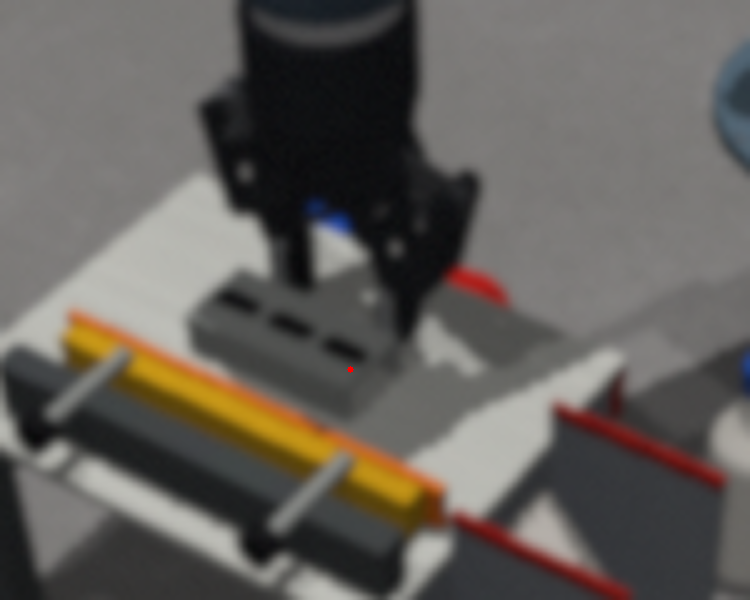

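Call:
{"api": "servo_tool", "payload": {
  "grip": [50,50,50,50,50,50,50,50,50,50],
  "xyz": [
    [-2,0,0],
    [-4,0,0],
    [-6,0,0],
    [-8,0,0],
    [-10,0,0],
    [-12,0,0],
    [-14,0,0],
    [-15,0,0],
    [-16,0,0],
    [-16,0,0]
  ],
  "dr": [
    [0,0,0],
    [0,0,0],
    [0,0,0],
    [0,0,0],
    [0,0,0],
    [0,0,0],
    [0,0,0],
    [0,0,0],
    [0,0,0],
    [0,0,0]
  ]
}}

```text
time_s: 13.55
tool_pos: [0.4756, -0.1492, 0.1237]
eef_rot: [[-0.982, 0.189, 0.0], [0.189, 0.982, -0.0], [-0.0, -0.0, -1.0]]
ft_force: [0.0, 0.1, -0.5]
grip_width: 0.05
```

```bash
python3 -c "
from h import *
snap('s18')"
```

```text
t 13.6 st xy [-29.2 -79.2] z 123.7 ytool-angle-in-st 90.0 F st [ 0.36  0.12 -0.27] M [-0.01  0.01  0.04] w 49.9
```

View pics/s18.png

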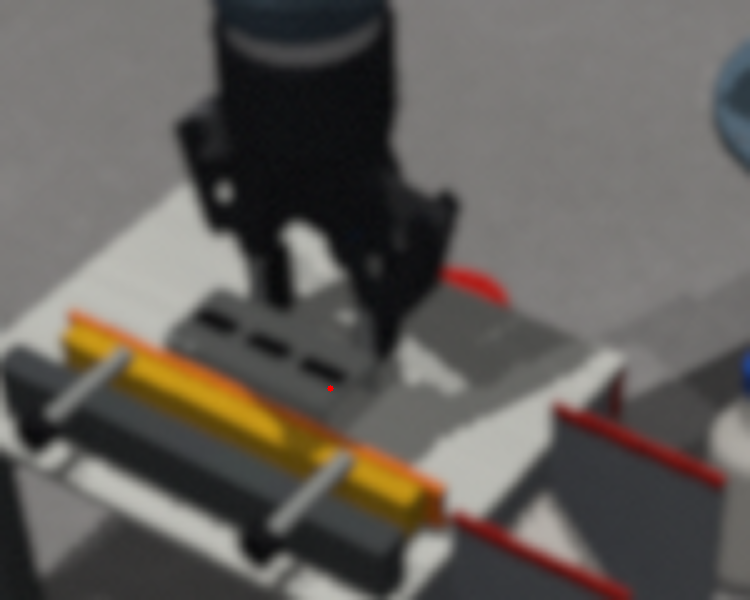

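Call:
{"api": "servo_tool", "payload": {
  "grip": [50,50,50,50,50,50,50],
  "xyz": [
    [-1,0,0],
    [-2,0,0],
    [-3,0,0],
    [-4,0,0],
    [-5,0,0],
    [-5.5,0,0],
    [-6,0,0]
  ],
  "dr": [
    [0,0,0],
    [0,0,0],
    [0,0,0],
    [0,0,0],
    [0,0,0],
    [0,0,0],
    [0,0,0]
  ]
}}

```text
time_s: 14.3
tool_pos: [0.4814, -0.1503, 0.1237]
eef_rot: [[-0.982, 0.189, -0.0], [0.189, 0.982, 0.0], [0.0, -0.0, -1.0]]
ft_force: [-1.5, -0.2, 0.7]
grip_width: 0.05
```

```bash
python3 -c "
from h import *
snap('s19')"
```

```text
t 14.35 st xy [-23.4 -79.2] z 123.7 ytool-angle-in-st 90.0 F st [-1.15  0.43  0.21] M [ 0.07  0.15 -0.06] w 50.1
```

View pics/s19.png

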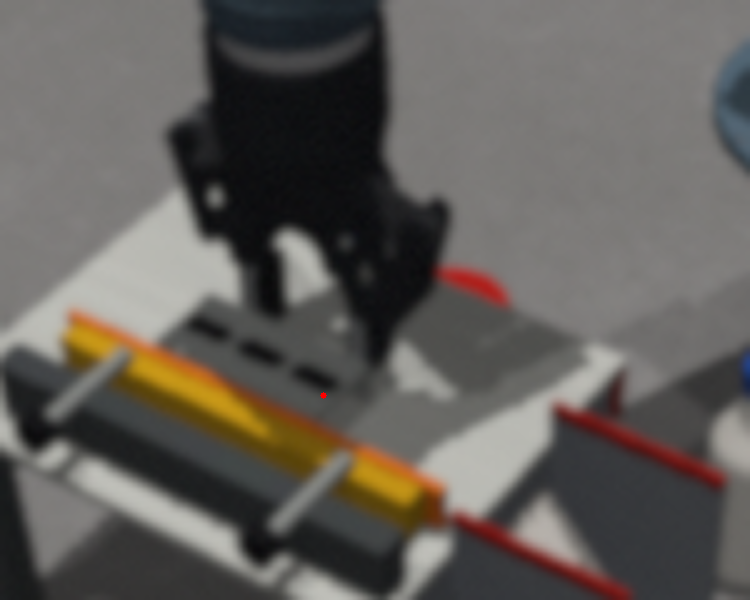

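Close to the face. I'll go in half-millimetre steps.

Call:
{"api": "servo_tool", "payload": {
  "grip": [50,50,50,50,50],
  "xyz": [
    [-0.5,0,0],
    [-1,0,0],
    [-1.5,0,0],
    [-2,0,0],
    [-2,0,0]
  ],
  "dr": [
    [0,0,0],
    [0,0,0],
    [0,0,0],
    [0,0,0],
    [0,0,0]
  ]
}}

```text
time_s: 14.85
tool_pos: [0.4834, -0.1507, 0.1237]
eef_rot: [[-0.982, 0.189, 0.0], [0.189, 0.982, -0.0], [-0.0, -0.0, -1.0]]
ft_force: [-0.9, -0.1, 1.1]
grip_width: 0.0499
```

```bash
python3 -c "
from h import *
from bench import bot
here(bot.get_obs())"
```

```text
t 14.85 st xy [-21.3 -79.2] z 123.7 ytool-angle-in-st 90.0 F st [-0.83 -0.3   1.1 ] M [-0.02  0.19  0.02] w 49.9
```

Call:
{"api": "servo_tool", "payload": {
  "grip": [50,50,50,50,50],
  "xyz": [
    [-0.4,0,0],
    [-0.8,0,0],
    [-1.2,0,0],
    [-1.5,0,0],
    [-1.5,0,0]
  ],
  "dr": [
    [0,0,0],
    [0,0,0],
    [0,0,0],
    [0,0,0],
    [0,0,0]
  ]
}}

```text
time_s: 15.35
tool_pos: [0.4848, -0.151, 0.1237]
eef_rot: [[-0.982, 0.189, 0.0], [0.189, 0.982, -0.0], [-0.0, -0.0, -1.0]]
ft_force: [-1.7, 0.7, 0.7]
grip_width: 0.0503
```

Call:
{"api": "servo_tool", "payload": {
  "grip": [50,50,50,50],
  "xyz": [
    [-0.4,0,0],
    [-0.8,0,0],
    [-1.0,0,0],
    [-1.0,0,0]
  ],
  "dr": [
    [0,0,0],
    [0,0,0],
    [0,0,0],
    [0,0,0]
  ]
}}

```text
time_s: 15.75
tool_pos: [0.4858, -0.1512, 0.1237]
eef_rot: [[-0.982, 0.189, 0.0], [0.189, 0.982, -0.0], [-0.0, -0.0, -1.0]]
ft_force: [-1.2, -0.8, 1.5]
grip_width: 0.0499
```

```bash
python3 -c "
from h import *
snap('s20')"
```

```text
t 15.8 st xy [-18.9 -79.2] z 123.7 ytool-angle-in-st 90.0 F st [-1.49 -0.83  1.46] M [ 0.01  0.21 -0.03] w 49.7
```

View pics/s20.png

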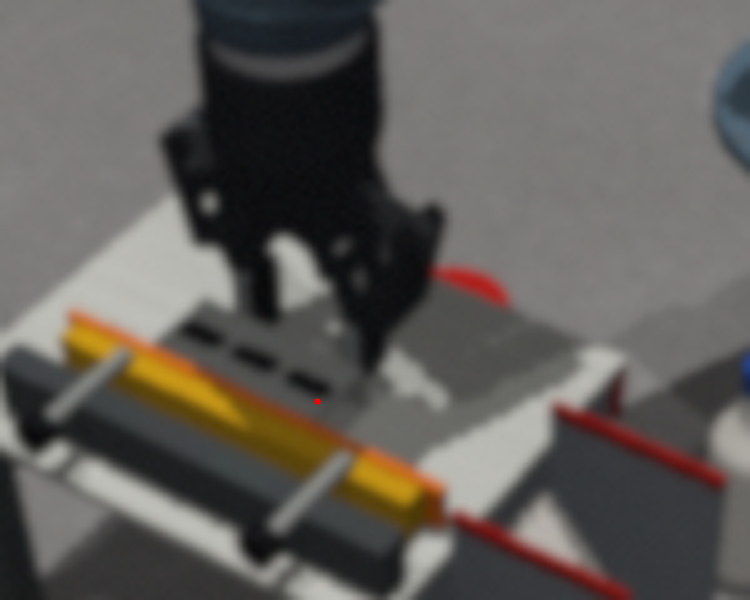

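Call:
{"api": "servo_tool", "payload": {
  "grip": [50,50,50,50],
  "xyz": [
    [-0.4,0,0],
    [-0.8,0,0],
    [-1.0,0,0],
    [-1.0,0,0]
  ],
  "dr": [
    [0,0,0],
    [0,0,0],
    [0,0,0],
    [0,0,0]
  ]
}}

```text
time_s: 16.2
tool_pos: [0.4867, -0.1514, 0.1237]
eef_rot: [[-0.982, 0.189, -0.0], [0.189, 0.982, 0.0], [0.0, -0.0, -1.0]]
ft_force: [-2.5, 1.1, 1.7]
grip_width: 0.0498
```

Call:
{"api": "servo_tool", "payload": {
  "grip": [50,50,50,50],
  "xyz": [
    [-0.3,0,0],
    [-0.6,0,0],
    [-0.6,0,0],
    [-0.6,0,0]
  ],
  "dr": [
    [0,0,0],
    [0,0,0],
    [0,0,0],
    [0,0,0]
  ]
}}

```text
time_s: 16.6
tool_pos: [0.487, -0.1514, 0.1237]
eef_rot: [[-0.982, 0.189, -0.001], [0.189, 0.982, 0.0], [0.001, -0.0, -1.0]]
ft_force: [-4.4, -0.2, 3.8]
grip_width: 0.0498
```

Call:
{"api": "servo_tool", "payload": {
  "grip": [50,50,50,50,50,50,50,50],
  "xyz": [
    [0,0,0],
    [0,0,0],
    [0,0,0],
    [0,0,0],
    [0,0,0],
    [0,0,0],
    [0,0,0],
    [0,0,0]
  ],
  "dr": [
    [0,0,0],
    [0,0,0],
    [0,0,0],
    [0,0,0],
    [0,0,0],
    [0,0,0],
    [0,0,0],
    [0,0,0]
  ]
}}

```text
time_s: 17.4
tool_pos: [0.4871, -0.1514, 0.1237]
eef_rot: [[-0.982, 0.189, -0.001], [0.189, 0.982, 0.0], [0.001, -0.0, -1.0]]
ft_force: [-5.1, -0.4, 4.3]
grip_width: 0.05
```

```bash
python3 -c "
from h import *
snap('s21')
from bench import eyes
c=eyes.camera('scene');im=c['img'][:,:,::-1]
z=cv2.resize(im[175:230,245:325],None,fx=10,fy=10,interpolation=2)
z=np.clip(z.astype(float)*1.6,0,255).astype('uint8')
cv2.imwrite('pics/s21b.png',z)"
```

```text
t 17.45 st xy [-17.5 -79.2] z 123.7 ytool-angle-in-st 90.01 F st [-4.32 -0.11  3.38] M [0.09 0.82 0.01] w 50.1
```

View pics/s21b.png

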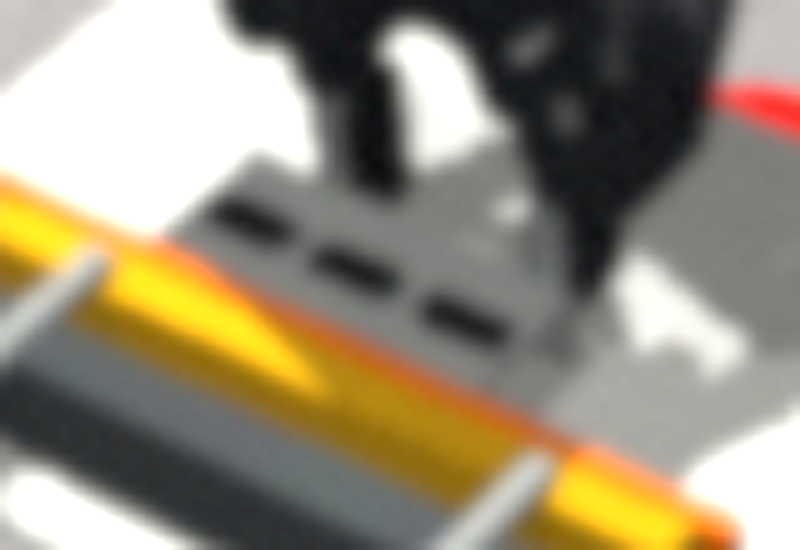

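The offcut is flush and parallel, and was held for about 1.3 s at 4–5 N. Next I back off, rise and turn 90° to push on its end with both finger sides.

Call:
{"api": "servo_tool", "payload": {
  "grip": [50,50,50,50,50,50,30,8,8,8,8,8],
  "xyz": [
    [0.5,0,0],
    [1,0,0],
    [3,0,0],
    [12,0,0],
    [30,0,0],
    [40,0,0],
    [40,0,-30],
    [40,0,-50],
    [40,-20,-50],
    [40,-40,-50],
    [40,-60,-50],
    [40,-70,-50]
  ],
  "dr": [
    [0,0,0],
    [0,0,0],
    [0,0,0],
    [0,0,0],
    [0,0,0],
    [0,0,0],
    [0,0,0],
    [0,0,0.1],
    [0,0,0.25],
    [0,0,0.4],
    [0,0,0.55],
    [0,0,0.7]
  ]
}}

```text
time_s: 18.7
tool_pos: [0.4344, -0.2139, 0.1739]
eef_rot: [[-0.624, 0.782, 0.001], [0.782, 0.624, -0.001], [-0.001, 0.0, -1.0]]
ft_force: [-0.2, 0.5, -0.1]
grip_width: 0.0078
```

```bash
python3 -c "
from h import *
snap('s22')
from bench import eyes,bot
c=eyes.camera('scene');im=c['img'][:,:,::-1];cv2.imwrite('pics/s22raw.png',im)
z=cv2.resize(im[175:230,245:325],None,fx=10,fy=10,interpolation=2)
z=np.clip(z.astype(float)*1.6,0,255).astype('uint8')
cv2.imwrite('pics/s22b.png',z)
o=bot.get_obs();w=st2w(-40,-150);go(o,[*w,.145],0);print(o['q'])"
```

```text
t 18.75 st xy [ -57.5 -151.2] z 173.9 ytool-angle-in-st 49.21 F st [ 0.64 -0.66  0.29] M [-0.03  0.02 -0.02] w 7.8
xyz mm [-13.3  11.4  28.8]
dr [ 5.000e-04 -1.000e-04  8.691e-01]
[-3.96321790e+01 -7.21526901e+00  1.14518903e+02  2.48442725e-03
  7.26597738e+01 -7.85423267e+01]
```

View pics/s22b.png

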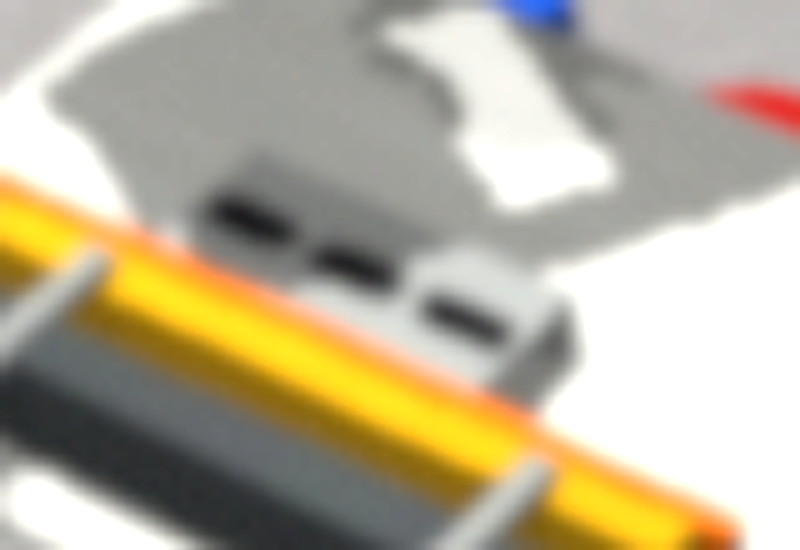

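View pics/s22.png

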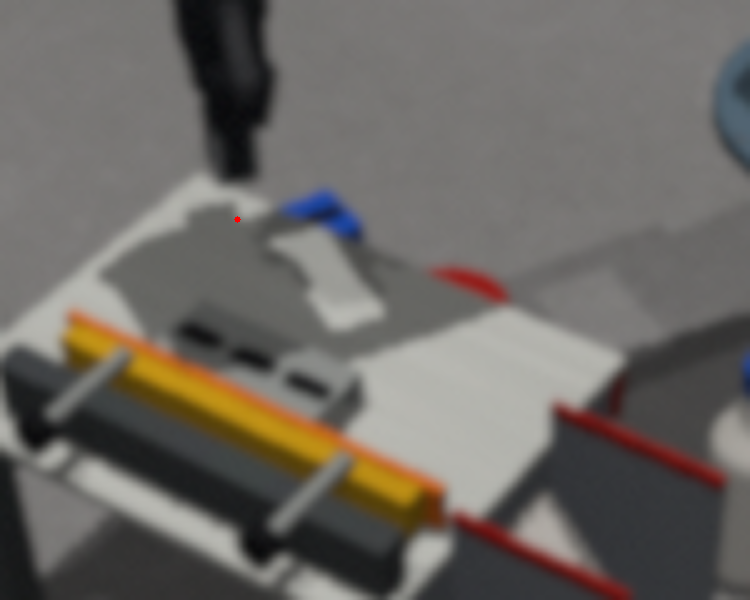

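```bash
python3 -c "
from h import *
p=np.array([(253,217),(355,266),(468,320)])/10+[245,175]-.5
w=ray('scene',p,.171);print(((w[:,:2]-ST[:2])@SR()*1000).round(1))
# ditto initial picture for slot bias
p=np.array([(140,135),(213,151),(289,164)])/5.9+[260,165]-.5
w=ray('scene',p,.171);s=((w[:,:2]-ST[:2])@SR()*1000);print(s.round(1))
"
```

```text
[[  12.7 -117.2]
 [  13.1  -88. ]
 [  13.5  -56.4]]
[[ -27.9 -110.3]
 [ -35.8  -80.8]
 [ -45.6  -51.8]]
```

```bash
python3 -c "
from h import *
from bench import bot
o=bot.get_obs();w=st2w(10,-168);go(o,[*w,.145],0)"
```

```text
xyz mm [-63.1  30.   28.8]
dr [ 5.000e-04 -1.000e-04  8.691e-01]
```

Call:
{"api": "servo_tool", "payload": {
  "grip": [8,8,8,8,8,8,8,8,8],
  "xyz": [
    [-10,5,0],
    [-22,10,0],
    [-34,16,0],
    [-46,22,0],
    [-56,27,0],
    [-63,30,8],
    [-63,30,18],
    [-63,30,28],
    [-63,30,28]
  ],
  "dr": [
    [0,0,0.145],
    [0,0,0.29],
    [0,0,0.435],
    [0,0,0.58],
    [0,0,0.725],
    [0,0,0.8708],
    [0,0,0.8708],
    [0,0,0.8708],
    [0,0,0.8708]
  ]
}}

```text
time_s: 19.7
tool_pos: [0.4962, -0.2413, 0.1433]
eef_rot: [[0.186, 0.983, -0.003], [0.983, -0.186, 0.003], [0.002, -0.004, -1.0]]
ft_force: [-0.4, 0.6, 0.4]
grip_width: 0.0082
```

```bash
python3 -c "
from h import *
snap('s23')"
```

```text
t 19.75 st xy [   9.  -166.1] z 144.4 ytool-angle-in-st 0.14 F st [-1.32  0.85  0.08] M [-0.02  0.02 -0.  ] w 8.1
```

View pics/s23.png

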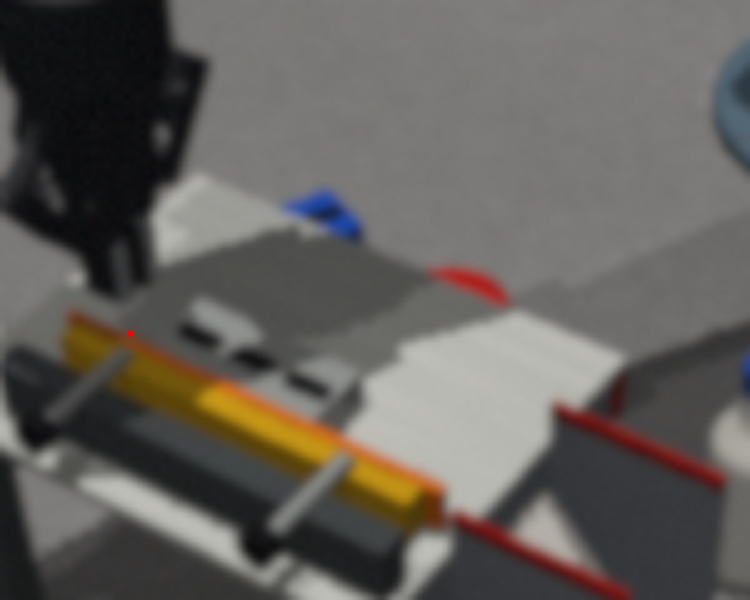

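Call:
{"api": "servo_tool", "payload": {
  "grip": [8,8,8,8,8],
  "xyz": [
    [0,0,4],
    [0,0,8],
    [0,0,12],
    [0,0,16],
    [0,0,16]
  ],
  "dr": [
    [0,0,0],
    [0,0,0],
    [0,0,0],
    [0,0,0],
    [0,0,0]
  ]
}}

```text
time_s: 20.25
tool_pos: [0.4974, -0.2425, 0.1289]
eef_rot: [[0.189, 0.982, -0.001], [0.982, -0.189, 0.001], [0.001, -0.001, -1.0]]
ft_force: [-0.1, -0.5, 0.3]
grip_width: 0.0079
```

Call:
{"api": "servo_tool", "payload": {
  "grip": [8,8,8,8],
  "xyz": [
    [0,0,1],
    [0,0,2],
    [0,0,3],
    [0,0,3]
  ],
  "dr": [
    [0,0,0],
    [0,0,0],
    [0,0,0],
    [0,0,0]
  ]
}}

```text
time_s: 20.65
tool_pos: [0.4977, -0.2427, 0.1266]
eef_rot: [[0.189, 0.982, -0.0], [0.982, -0.189, 0.0], [0.0, -0.0, -1.0]]
ft_force: [-0.0, 0.1, 0.5]
grip_width: 0.0082
```

```bash
python3 -c "
from h import *
snap('s24')"
```

```text
t 20.7 st xy [  10.1 -166.8] z 126.7 ytool-angle-in-st 0.0 F st [-0.44  0.3  -0.26] M [0.01 0.01 0.02] w 7.9
```

View pics/s24.png

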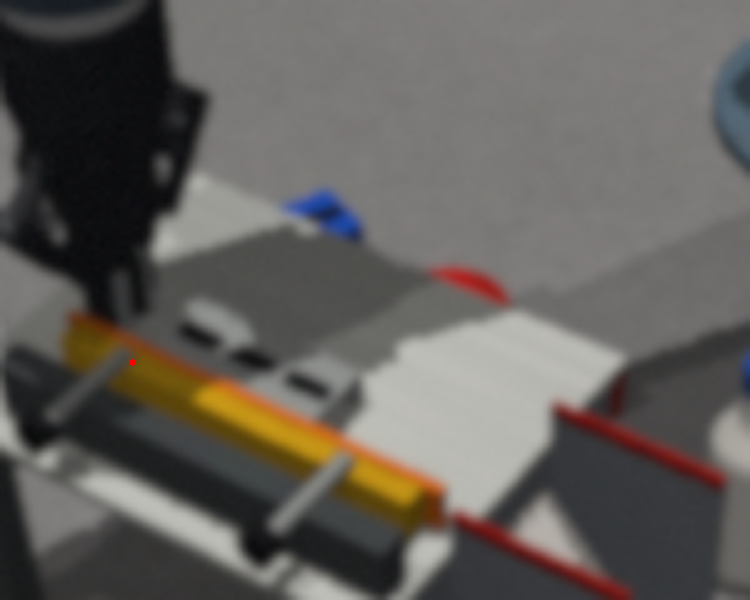

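Call:
{"api": "servo_tool", "payload": {
  "grip": [8,8,8,8],
  "xyz": [
    [0,0,1],
    [0,0,2],
    [0,0,3],
    [0,0,3]
  ],
  "dr": [
    [0,0,0],
    [0,0,0],
    [0,0,0],
    [0,0,0]
  ]
}}

```text
time_s: 21.1
tool_pos: [0.4976, -0.2427, 0.1235]
eef_rot: [[0.189, 0.982, -0.0], [0.982, -0.189, 0.0], [0.0, -0.0, -1.0]]
ft_force: [-0.1, -0.3, 0.5]
grip_width: 0.008
```

Call:
{"api": "servo_tool", "payload": {
  "grip": [8,8,8],
  "xyz": [
    [0,0,1],
    [0,0,2],
    [0,0,2]
  ],
  "dr": [
    [0,0,0],
    [0,0,0],
    [0,0,0]
  ]
}}

```text
time_s: 21.4
tool_pos: [0.4977, -0.2427, 0.1215]
eef_rot: [[0.189, 0.982, -0.0], [0.982, -0.189, 0.0], [0.0, -0.0, -1.0]]
ft_force: [-1.0, 0.0, 0.6]
grip_width: 0.0079
```

Call:
{"api": "servo_tool", "payload": {
  "grip": [8,8,8],
  "xyz": [
    [0,0,1],
    [0,0,1.5],
    [0,0,1.5]
  ],
  "dr": [
    [0,0,0],
    [0,0,0],
    [0,0,0]
  ]
}}

```text
time_s: 21.7
tool_pos: [0.4979, -0.2428, 0.1207]
eef_rot: [[0.189, 0.982, 0.0], [0.982, -0.189, -0.0], [-0.0, 0.0, -1.0]]
ft_force: [-2.1, 0.2, 4.5]
grip_width: 0.0076
```

```bash
python3 -c "
from h import *
snap('s25')"
```

```text
t 21.75 st xy [  10.3 -166.9] z 120.7 ytool-angle-in-st 0.0 F st [-2.43 -0.02  5.33] M [0.16 0.29 0.  ] w 7.7
```

View pics/s25.png

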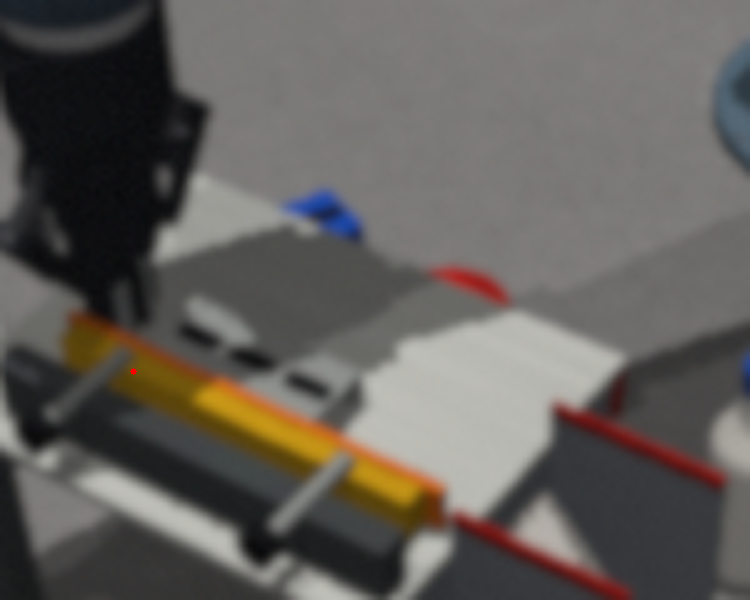

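```bash
python3 -c "
from h import *
for name,t,s in (('rod1 shoe',(477,210),(272,205)),('rod2 shoe',(332,183),(398,265)),('rod1 knob',(488,140),(222,243)),('rod2 knob',(345,112),(349,308))):
    t=np.array(t)/2.307+[200,140]-.25;s=np.array(s)/2.857+[160,130]-.3
    r=least_squares(lambda P:np.r_[(proj('top',P)-t).ravel(),(proj('scene',P)-s).ravel()],[.5,-.1,.18])
    P=r.x;print(name,((P[:2]-ST[:2])@SR()*1000).round(1),P[2].round(4),r.fun.round(1))
"
```

```text
rod1 shoe [  47.3 -131.6] 0.1744 [-0.1  0.  -0.1 -0. ]
rod2 shoe [ 46.8 -10.7] 0.1745 [ 0.1 -0.   0.1  0. ]
rod1 knob [ 105.3 -129.7] 0.1814 [ 0.2 -0.1  0.2  0. ]
rod2 knob [105.9 -10.2] 0.1814 [ 0.2 -0.1  0.2  0. ]
```

Call:
{"api": "servo_tool", "payload": {
  "grip": [8,8,8,8,8],
  "xyz": [
    [0,0,-2],
    [0,0,-4],
    [0,0,-5],
    [0,0,-5],
    [0,0,-5]
  ],
  "dr": [
    [0,0,0],
    [0,0,0],
    [0,0,0],
    [0,0,0],
    [0,0,0]
  ]
}}

```text
time_s: 22.25
tool_pos: [0.4977, -0.2427, 0.1251]
eef_rot: [[0.189, 0.982, -0.0], [0.982, -0.189, 0.0], [0.0, -0.0, -1.0]]
ft_force: [0.4, -0.1, -0.8]
grip_width: 0.0083
```

Call:
{"api": "servo_tool", "payload": {
  "grip": [8,8,8,8,8,8,8,8,8,8,8,8],
  "xyz": [
    [3,0,0],
    [6,0,0],
    [9,0,0],
    [12,0,0],
    [15,0,0],
    [18,0,0],
    [20,0,0],
    [22,0,0],
    [24,0,0],
    [26,0,0],
    [28,0,0],
    [30,0,0]
  ],
  "dr": [
    [0,0,0],
    [0,0,0],
    [0,0,0],
    [0,0,0],
    [0,0,0],
    [0,0,0],
    [0,0,0],
    [0,0,0],
    [0,0,0],
    [0,0,0],
    [0,0,0],
    [0,0,0]
  ]
}}

```text
time_s: 23.45
tool_pos: [0.5034, -0.2133, 0.1252]
eef_rot: [[0.189, 0.982, -0.0], [0.982, -0.189, -0.0], [-0.0, -0.0, -1.0]]
ft_force: [-0.5, -1.3, -0.1]
grip_width: 0.0077
```

```bash
python3 -c "
from h import *
snap('s26')"
```

```text
t 23.5 st xy [  10.1 -136.6] z 125.2 ytool-angle-in-st 0.01 F st [-0.75 -1.34  0.58] M [-0.19  0.13 -0.02] w 7.8
```

View pics/s26.png

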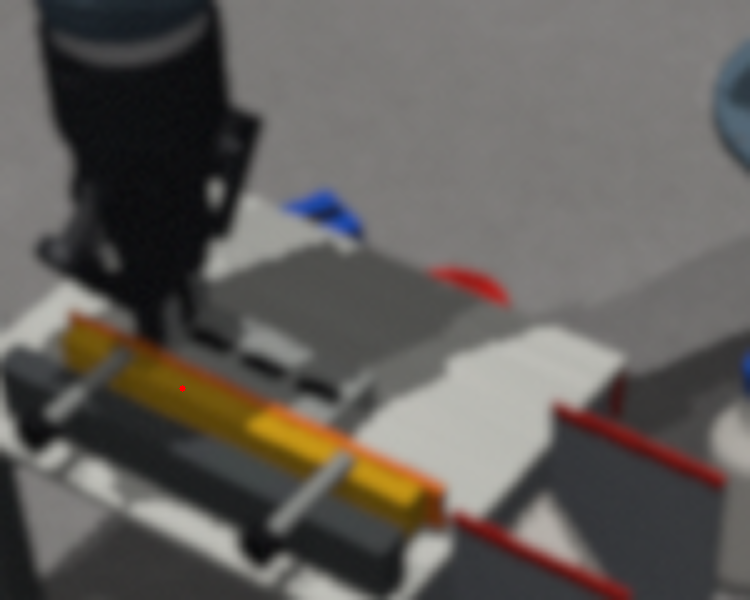

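Call:
{"api": "servo_tool", "payload": {
  "grip": [8,8,8,8,8,8,8,8,8,8,8,8],
  "xyz": [
    [2,0,0],
    [4,0,0],
    [6,0,0],
    [8.5,0.1,0],
    [11,0.1,0],
    [13.5,0.1,0],
    [16,0.2,0],
    [18.5,0.2,0],
    [21,0.2,0],
    [23.5,0.3,0],
    [26,0.3,0],
    [28,0.3,0]
  ],
  "dr": [
    [0,0,0],
    [0,0,0],
    [0,0,0],
    [0,0,0],
    [0,0,0],
    [0,0,0],
    [0,0,0],
    [0,0,0],
    [0,0,0],
    [0,0,0],
    [0,0,0],
    [0,0,0]
  ]
}}

```text
time_s: 24.7
tool_pos: [0.509, -0.1856, 0.1252]
eef_rot: [[0.189, 0.982, -0.0], [0.982, -0.189, -0.0], [-0.0, -0.0, -1.0]]
ft_force: [-2.8, -2.4, -0.1]
grip_width: 0.008
```

Call:
{"api": "servo_tool", "payload": {
  "grip": [8,8,8,8,8,8,8,8,8,8,8,8],
  "xyz": [
    [2.5,0,0],
    [5,0,0],
    [7.5,0,0],
    [10,0.1,0],
    [12.5,0.1,0],
    [15,0.1,0],
    [17.5,0.2,0],
    [20,0.2,0],
    [22.5,0.2,0],
    [25,0.3,0],
    [27.5,0.3,0],
    [30,0.3,0]
  ],
  "dr": [
    [0,0,0],
    [0,0,0],
    [0,0,0],
    [0,0,0],
    [0,0,0],
    [0,0,0],
    [0,0,0],
    [0,0,0],
    [0,0,0],
    [0,0,0],
    [0,0,0],
    [0,0,0]
  ]
}}

```text
time_s: 25.9
tool_pos: [0.515, -0.1562, 0.1251]
eef_rot: [[0.189, 0.982, 0.0], [0.982, -0.189, 0.0], [0.0, 0.0, -1.0]]
ft_force: [-1.7, -1.6, 0.0]
grip_width: 0.0079
```

```bash
python3 -c "
from h import *
snap('s27')"
```

```text
t 25.95 st xy [ 10.8 -78.2] z 125.1 ytool-angle-in-st 0.01 F st [-1.19 -1.39 -0.41] M [-0.17  0.15  0.03] w 7.9
```

View pics/s27.png

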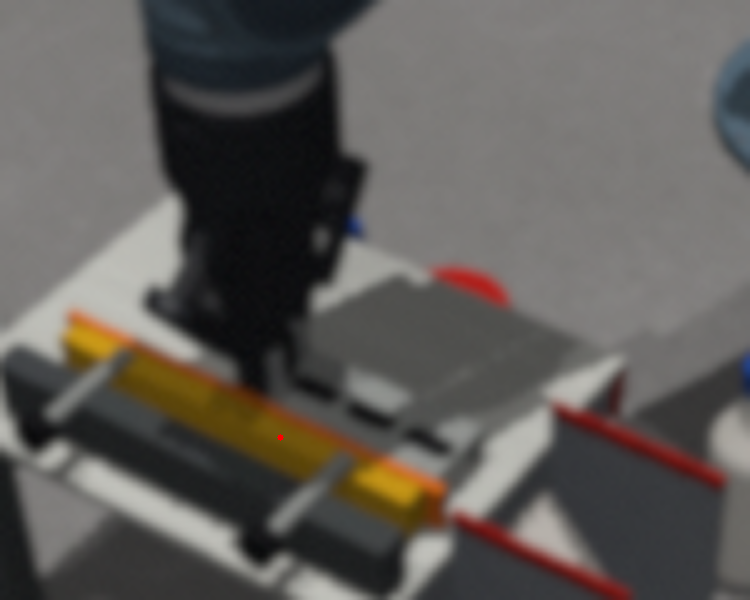

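Call:
{"api": "servo_tool", "payload": {
  "grip": [8,8,8,8,8,8,8,8,8,8,8,8],
  "xyz": [
    [2.5,0,0],
    [5,0,0],
    [7.5,0,0],
    [10,0,0],
    [12.5,0,0],
    [15,0,0],
    [17.5,0,0],
    [20,0,0],
    [22.5,0,0],
    [25,0,0],
    [27.5,0,0],
    [30,0,0]
  ],
  "dr": [
    [0,0,0],
    [0,0,0],
    [0,0,0],
    [0,0,0],
    [0,0,0],
    [0,0,0],
    [0,0,0],
    [0,0,0],
    [0,0,0],
    [0,0,0],
    [0,0,0],
    [0,0,0]
  ]
}}

```text
time_s: 27.15
tool_pos: [0.5207, -0.1268, 0.1252]
eef_rot: [[0.189, 0.982, -0.0], [0.982, -0.189, -0.0], [-0.0, 0.0, -1.0]]
ft_force: [-1.3, -1.7, -0.3]
grip_width: 0.0078
```

```bash
python3 -c "
from h import *
snap('s28')"
```

```text
t 27.2 st xy [ 10.7 -48.3] z 125.2 ytool-angle-in-st 0.01 F st [-0.48 -0.3   0.7 ] M [-0.07  0.09 -0.02] w 7.8
```

View pics/s28.png

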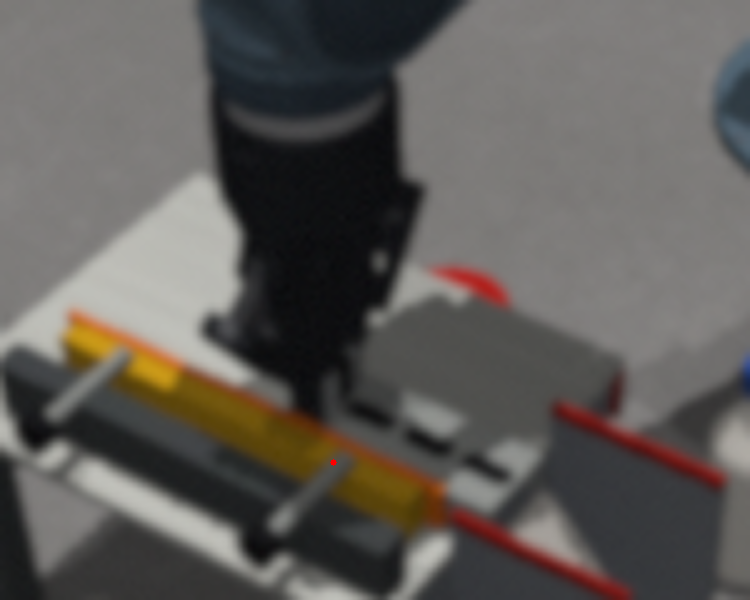

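Call:
{"api": "servo_tool", "payload": {
  "grip": [8,8,8,8,8,8,8,8,8,8,8,8],
  "xyz": [
    [2.5,0,0],
    [5,0,0],
    [7.5,0,0],
    [10,0,0],
    [12.5,0,0],
    [15,0,0],
    [17.5,0,0],
    [20,0,0],
    [22.5,0,0],
    [25,0,0],
    [27.5,0,0],
    [30,0,0]
  ],
  "dr": [
    [0,0,0],
    [0,0,0],
    [0,0,0],
    [0,0,0],
    [0,0,0],
    [0,0,0],
    [0,0,0],
    [0,0,0],
    [0,0,0],
    [0,0,0],
    [0,0,0],
    [0,0,0]
  ]
}}

```text
time_s: 28.4
tool_pos: [0.5264, -0.0974, 0.1253]
eef_rot: [[0.189, 0.982, 0.0], [0.982, -0.189, -0.0], [-0.0, 0.0, -1.0]]
ft_force: [-1.3, -1.7, 1.2]
grip_width: 0.0078
```

```bash
python3 -c "
from h import *
snap('s29')"
```

```text
t 28.45 st xy [ 10.8 -18.4] z 125.3 ytool-angle-in-st 0.01 F st [-0.46 -1.17  0.55] M [-0.18  0.11  0.03] w 7.9
```

View pics/s29.png

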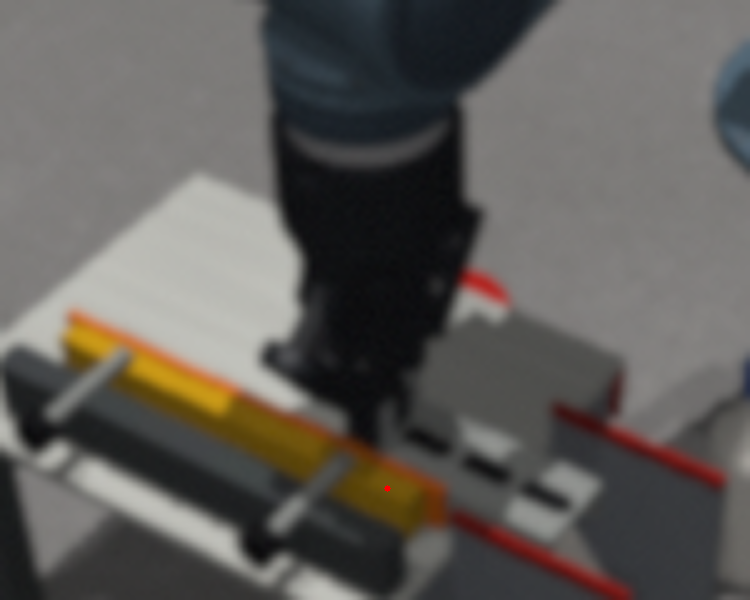

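Call:
{"api": "servo_tool", "payload": {
  "grip": [8,8,8,8,8,8,8,8,8,8,8,8],
  "xyz": [
    [2.5,0,0],
    [5,0,0],
    [7.5,0,0],
    [10,0,0],
    [12.5,0,0],
    [15,0,0],
    [17.5,0,0],
    [20,0,0],
    [22.5,0,0],
    [25,0,0],
    [27.5,0,0],
    [30,0,0]
  ],
  "dr": [
    [0,0,0],
    [0,0,0],
    [0,0,0],
    [0,0,0],
    [0,0,0],
    [0,0,0],
    [0,0,0],
    [0,0,0],
    [0,0,0],
    [0,0,0],
    [0,0,0],
    [0,0,0]
  ]
}}

```text
time_s: 29.65
tool_pos: [0.532, -0.0678, 0.1252]
eef_rot: [[0.189, 0.982, 0.0], [0.982, -0.189, 0.0], [0.0, 0.0, -1.0]]
ft_force: [1.0, 0.0, -0.5]
grip_width: 0.008
```

```bash
python3 -c "
from h import *
snap('s30')"
```

```text
t 29.7 st xy [10.7 11.7] z 125.2 ytool-angle-in-st 0.01 F st [ 0.29 -0.12  0.25] M [-0.03  0.07 -0.03] w 8.3
```

View pics/s30.png

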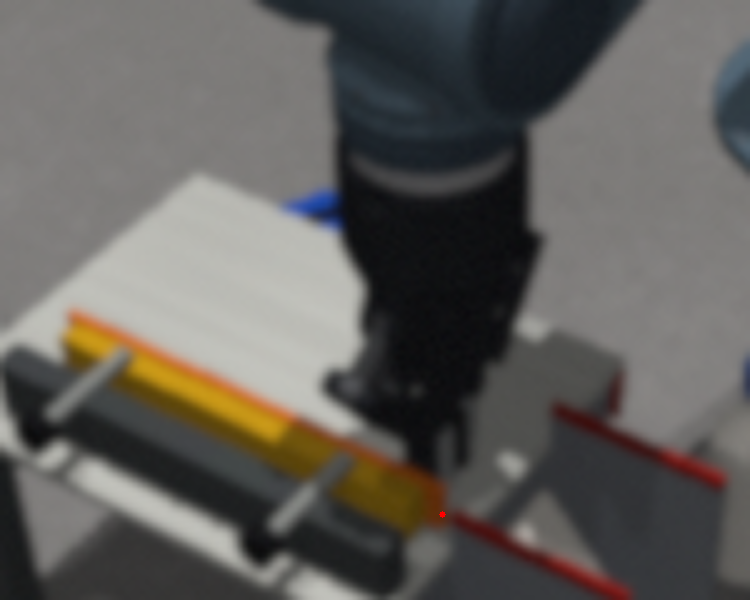

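Call:
{"api": "servo_tool", "payload": {
  "grip": [8,8,8,8,8,8,8],
  "xyz": [
    [-5,0,0],
    [-10,0,-10],
    [-20,0,-40],
    [-30,0,-80],
    [-30,-30,-100],
    [-30,-60,-100],
    [-30,-60,-100]
  ],
  "dr": [
    [0,0,0],
    [0,0,0],
    [0,0,0],
    [0,0,0],
    [0,0,0],
    [0,0,0],
    [0,0,0]
  ]
}}

```text
time_s: 30.4
tool_pos: [0.4658, -0.0863, 0.2266]
eef_rot: [[0.19, 0.982, 0.002], [0.982, -0.19, -0.001], [-0.001, 0.002, -1.0]]
ft_force: [-0.0, -0.6, -0.0]
grip_width: 0.008
```

```bash
python3 - <<'E'
from h import *
from bench import eyes,bot
a=eyes.camera('scene')['img'][:,:,::-1];b=eyes.camera('top')['img'][:,:,::-1]
cv2.imwrite('pics/f.png',np.vstack([cv2.resize(a[160:360,200:480],(420,300),interpolation=2),cv2.resize(b[140:340,190:470],(420,300),interpolation=2)]))
here(bot.get_obs())
E
```

```text
t 30.5 st xy [-49.1 -19.3] z 226.0 ytool-angle-in-st -0.04 F st [1.63 0.56 0.93] M [ 0.01 -0.04  0.04] w 8.4
```

View pics/f.png

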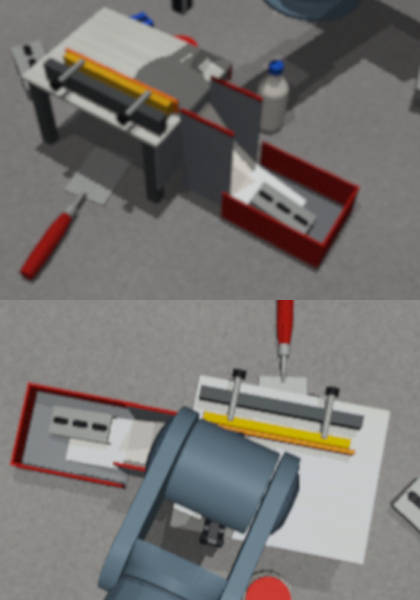

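Call:
{"api": "servo_tool", "payload": {
  "grip": [8,8,8,8,8,8,8],
  "xyz": [
    [-30,-10,0],
    [-70,-20,0],
    [-110,-30,0],
    [-140,-30,0],
    [-140,-30,0],
    [-140,-30,0],
    [-140,-30,0]
  ],
  "dr": [
    [0,0,0],
    [0,0,0],
    [0,0,0],
    [0,0,0],
    [0,0,0],
    [0,0,0],
    [0,0,0]
  ]
}}

```text
time_s: 31.2
tool_pos: [0.4119, -0.2175, 0.225]
eef_rot: [[0.188, 0.982, -0.0], [0.982, -0.188, 0.001], [0.001, -0.0, -1.0]]
ft_force: [0.8, -0.7, 0.1]
grip_width: 0.008
```

```bash
python3 - <<'E'
from h import *
from bench import eyes,bot,spotter
ca=eyes.camera('scene');cb=eyes.camera('top')
for c,n in((ca,'scene'),(cb,'top')):
    for t in('offcut','glue','pot','trowel'):
        print(n,t,[([round(d["point"][0]*640),round(d["point"][1]*480)],round(d["p"],2)) for d in spotter.find_in(t,c)][:4])
a=ca['img'][:,:,::-1];b=cb['img'][:,:,::-1]
cv2.imwrite('pics/g.png',np.vstack([cv2.resize(a[250:350,330:470],(420,300),interpolation=2),cv2.resize(b[170:350,190:442],(420,300),interpolation=2)]))
here(bot.get_obs())
E
```

```text
scene offcut [([218, 198], 0.87), ([385, 298], 0.86), ([294, 172], 0.48)]
scene glue [([384, 223], 0.58)]
scene pot []
scene trowel [([258, 291], 0.95)]
top offcut [([242, 224], 0.97), ([481, 285], 0.91)]
top glue [([278, 312], 0.94)]
top pot []
top trowel [([380, 161], 0.84)]
t 31.7 st xy [ -79.2 -158.7] z 225.2 ytool-angle-in-st 0.02 F st [0.39 0.11 0.11] M [ 0.    0.01 -0.03] w 7.9
```

View pics/g.png

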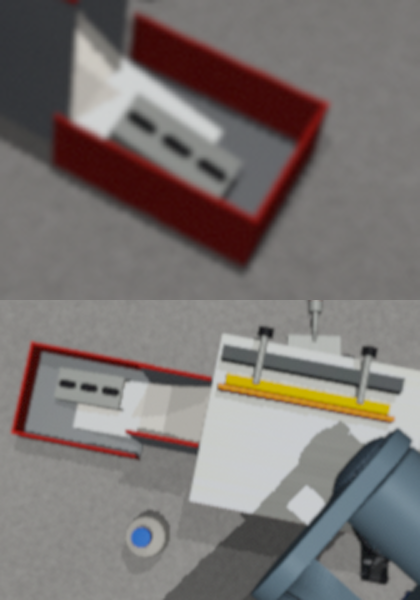

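```bash
python3 -c "
from bench import job
print(job.hand_in())"
```

```text
the job is handed in; nothing more can be done
None
```

The offcut lies back up on the red tray floor, and the job was handed in at about 31.7 s, inside the 64 s limit. The robot was clear and touching nothing.

**What I did:**
- **Sideways slide:** I pushed the smaller grey channel across the ledge with two spread fingertips until it met the orange face. It was held flush for a little over 1 s at about 4–5 N sideways.
- **Push along the guide:** I turned the gripper 90° and pushed the offcut's end square along the guide. Measured forces stayed at or below about 4 N. It tipped over the drop edge and went down the chute.

**Last checks:**
- Both cameras show the offcut inside the tray (top view pixel 242,224; scene pixel 385,298).
- The glue bottle and trowel are within about 2 px of where they started.
- The detector did not find the pot in the last pictures, because the arm was in the way. One picture earlier its lid was at its old pixel, about (368,335) in the top view.

**What disagreed:**
- **Finger height:** the fingertips stood about 29 mm higher than the reported tool height. My first approach passed over the offcut without touching it. I set the height from the pictures, and before the second push by lightly touching the ledge with about 5 N.
- **Downward load while holding:** while the offcut was held against the face there was also about 3–4 N of vertical force on the tool, meaning a light downward press. With the sideways force that makes about 6 N, well under 15 N.
- **Face position:** touch put the orange face at about station x 33, while the first camera estimate was 31.

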